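Emboss a notebook cover with a mallet

ROBOT

A 7-joint arm with a two-finger parallel gripper is mounted at the origin on the work surface. World frame = base frame: x ahead of the robot, y to its left, z up, the work surface at z = 0. Lengths are in m, angles in rad, forces in N, time in s.
With the tool pointing down it reaches from about 0.4 to 0.925 m from the base axis. Payload 4.1 kg.
Tool frame: the origin (TCP) lies at the very end of the fingers, on their centre line; the grasp point (between the pads) lies 19 mm behind it; z points along the fingers, y is the direction in which the jaws open and shut (so a half turn about z gives the same grasp; the last joint's range is limited). The gripper opens to 85 mm and grips with 20 to 120 N. Pads are 22 mm wide; open, the fingers measure 114 mm over their backs; the gripper's body (76 mm by 85 mm) begins 54 mm behind the grasp point. The pads swing forward as they close: fully open they stand 13 mm farther back than shut.
Start: joints at [-1.314, 0.398, 0.045, 1.537, -0.019, 1.207, -0.051], TCP at [0.226, 0.609, 0.231] pointing down, gripper open.
Joint ranges: [-2.82, 2.82], [-0.49, 2.23], [-1.37, 1.46], [0, 2.46], [-1.36, 4.5], [0.23, 2], [-2.94, 2.94]. Speed limits (rad/s): [2.57, 2.57, 3.14, 3.14, 3.14, 3.14, 3.14].

INTERFACE

Orientations are given as a rotation vector (axis times angle).
In Python, from plant import ctrl gives the robot as it stands.
- The arm moves only by the shell command python3 -m jog 'ROWS' [FORCE]. ROWS is JSON, a list of rows, each an object with "slide": the shift along the world's x, y, z in m, a list of three; "angular": the turn, a rotation vector about the world's x, y, z in rad, a list of three; "claw": the closure in counts, from 0 (fully open) to 255 (shut). A call has 1 to 12 rows; each row shifts and turns the commanded pose from where the row before left it; what a row does not reach is not made up. A row lasts 1/8 s, in which the tool goes at most 62.5 mm and 10.7 degrees, less where a joint would pass 70% of its speed; a pose out of reach is approached as far as the arm can. A call with a gripper value outside its range is refused whole. The fingers move at their own pace and stop on an object; FORCE is the grip in N (left out, the last holds). Time passes only in rows, so rows that do not move let the fingers close. It gives the time, the measured TCP pose, the force and the opening at its end, in the units of the state.
- ctrl.read_state(): the state, without advancing time (a new reading comes with each control period).
- ctrl.get_image(name): name is "scene" or "side" or "wrist"; returns the picture (400x640x3 uint8, red, green, blue); there is no depth.
- ctrl.camera_model(name): a dict with "fx", "fy", "cx", "cy" (pixels), "k1" (the pictures are not rectified: a ray, as slopes to the right and down, at radius r is drawn at 1 + k1 r^2 times it, then the intrinsics apply), "world_from_camera" (4x4, takes a point from camera to world coordinates). Camera axes: x right, y up, looking along -z (the intrinsics and any distortion apply to the point x, -y, -z); pixel columns grow to the right and rows downward; lengths in m; the calibration is good to about 2 mm. A picture is of the moment at which its call begins: read the wrist's pose just before it. camera_model takes no time and is no camera call; for the wrist camera it gives the pose at the moment of the call.
- ctrl.job_done(): hands the job in, once; it reports no verdict.
Trained networks look in the newest picture that a camera, given by its name, has taken for a name from the list of things; names that differ only in an ending like _2 or _b are one class to them, and where a whole thing is asked for, a point or a joint stands for the part that bears it (a point fixed in the world has none). Each returns a list of dicts, best first, with "score" (0 to 1); they miss things now and then, are a little off and sometimes report something else, mostly with a low value. They report only what shows in the picture. A call takes as long as a camera call.
- ctrl.search_frame(label, camera): "centre" ([x, y, z] in m, in the coordinates of the camera as it stood for that picture, good to about 4 mm: the middle of the surface that is visible of it).
- ctrl.trace(label, camera): "region" (400x640 bool, what is visible of it).
The state is a dict: "time": time; "q": joint angles; "dq": joint speeds; "joint_torque": joint torques, N m; "tcp_pos": TCP position; "eef_rot": TCP orientation; "wrist_force": force on the tool from outside, world axes, zero at the start; "ft_torque": the same for the moment, N m; "gripper_width": opening from 0.0 (shut) to 1.0 (fully open).
Only numpy, scipy, OpenCV 4.12 (cv2) and the standard library are available. Lean on these libraries where they do the work, as an engineer would, in place of code of your own. Each camera call takes 0.05 s, during which the arm holds its last target.

TASK

Slide the notebook across the embossing board until it lies flush against both metal fences, under the die. Then hold the mallet and strike the sprung cap of the die briskly, squarely and near its centre with the mallet's face, so that the die goes all the way down; touch the cap with nothing but the mallet. Finally stand the mallet back on its face on the cork mat, leaving the notebook flush in the fences and the calculator, pencil cup and memo block where they are.

Things in the scene. Friction and masses are not known exactly. Their poses are not given: they have to be found in the camera images.
- board: Fixed embossing board: plywood deck 280 (x) x 260 (y) x 10 mm, origin at the centre of its underside on the desk, x axis pointing away from the robot (yaw within 0.15 rad). It carries two metal fences and a grey C-frame with a sprung die on the vertical axis board x = +60 mm, y = 0.
- back_fence (a point): Middle of the back fence's flat inner face, at deck level (board x = +85, y = -12 mm). Aluminium bar along board y, 190 mm long, 12 mm thick, 14 mm above the deck.
- side_fence (a point): Middle of the side fence's flat inner face, at deck level (board x = +32, y = +70 mm). Aluminium bar along board x, 130 mm long, 12 mm thick, 14 mm above the deck.
- frame_top (a point): Middle of the top of the grey C-frame's arm, 80 mm above the desk (board x = +79, y = 0). Arm 36 mm wide, board x +44 to +114 mm, underside 64 mm above the desk; column 44 mm wide behind the back fence, board x +98 to +126 mm; steel bush of radius 18 mm round the die, 62 to 82 mm above the desk.
- seat (a point): Point on the deck's upper face (10 mm above the desk, board x = +25 mm, y = 0) where the notebook's origin lies when the notebook is flush against both fences; axes as the board's.
- die (a joint): Downward travel of the sprung die, in m: 0 = up (rest), 0.020 = fully down on its hard stop. It takes about 2.5 N to start and 8.5 N fully down (300 N/m, light damping 4 N per m/s), and springs back up when released. Up, its foot is 50.5 mm above the desk (20.5 mm above the notebook's cover).
- cap_top (a point): Centre of the flat upper face of the die's round steel striking cap (32 mm across, 13 mm tall, the only part to be struck): 118 mm above the desk when the die is up, 98 mm when fully down. It is the highest part of the board.
- notebook: Loose hardback notebook, grey covers, white page edges, 120 (x) x 140 (y) x 20 mm, 0.2 to 0.4 kg, lying on the deck; origin at the centre of its underside, x axis roughly to the back fence. It starts short of both fences, by some 30 to 75 mm (x) and 10 to 50 mm (y), turned up to 0.2 rad.
- mallet: Loose mallet standing on its striking face on the mat: black rubber head, upright cylinder 44 mm across, 64 mm tall; origin at the centre of its lower (striking) face, z up. Wooden handle 22 mm wide (y), 26 mm high (z), along the mallet's -x to 155 mm from the head's axis, mid-height 32 mm above the face. 0.27 to 0.38 kg, mass centre inside the head; stands stably.
- mallet_grip (a point): A good place to grip the mallet across its handle: middle of the handle's section, 52 mm from the head's axis along the mallet's -x and 32 mm above its striking face.
- mat: Fixed cork mat 160 (x) x 140 (y) x 5 mm on the desk; origin at the centre of its underside. The mallet's head starts on it and is to end standing on it.
- calculator: Bystander: black desk calculator, 150 x 78 x 17 mm, lying flat; origin at the centre of its underside.
- pencil_cup: Bystander: round metal pencil cup, 76 mm across, 95 mm tall, pens to 150 mm; origin at the centre of its underside.
- memo_block: Bystander: memo block in a dark wooden tray, 100 x 120 x 24 mm; origin at the centre of its underside.

How it is judged:
On the way, in this order (a step that is already met when the one before it is completed fails the run):
1. the notebook lies flush against both fences (within 5 mm and 0.05 rad of its place), the die still up (x of notebook in the frame of seat between -0.005 and 0.005 m and y of notebook in the frame of seat between -0.005 and 0.005 m and angle between the x axis of notebook and the x axis of seat, either way round below 0.05 rad and value of joint die below 0.003 m), for 0.2 s.
2. the mallet, upright within 0.26 rad and its face within 16 mm of the cap's centre, drives the die down at more than 0.05 m/s (seen between 1.5 and 18 mm of its travel) (horizontal distance between mallet and cap_top below 0.016 m and distance between mallet and cap_top below 0.03 m and angle between mallet's own z axis and vertical below 0.26 rad and value of joint die between 0.0015 and 0.018 m and velocity of joint die above 0.05 m/s).
3. then the mallet has the die fully down (more than 18 mm) on the notebook lying flush (x of notebook in the frame of seat between -0.005 and 0.005 m and y of notebook in the frame of seat between -0.005 and 0.005 m and angle between the x axis of notebook and the x axis of seat, either way round below 0.05 rad and horizontal distance between mallet and cap_top below 0.016 m and distance between mallet and cap_top below 0.03 m and angle between mallet's own z axis and vertical below 0.26 rad and value of joint die above 0.018 m).
At the end, for the whole second after the job is handed in: The notebook lies flush against both fences (origin within 5 mm of its seat in board x and y, turned less than 0.05 rad); the die is sprung back up (less than 3 mm down); the mallet stands on its striking face on the cork mat (head's axis over the mat, tilt under 0.12 rad), released and at rest (all of step 1 and x of mallet in the frame of mat between -0.08 and 0.08 m and y of mallet in the frame of mat between -0.07 and 0.07 m and z of mallet in the frame of mat between 0.002 and 0.009 m and angle between mallet's own z axis and vertical below 0.12 rad and linear speed of each of mallet, notebook below 0.02 m/s); the robot touches nothing.
It fails at once if the fingers or the arm press on the die's cap (more than 1 N) (contact force between any of the fingers, the arm and die above 1 N).
It fails at once if a bystander (calculator, pencil cup, memo block) is shifted by more than 20 mm (distance of any of calculator, pencil_cup, memo_block from where it was at the start of the episode above 0.02 m).
It also fails if it takes over 72 s, if anything falls off the work surface, if the arm or the gripper's body presses on something with over 40 N, if the wrist force passes 120 N, or if a joint passes its speed limit or range.

## Working session

There is one attempt and no reset: what is moved stays moved. The work goes in short steps, Python scripts to look and compute and a shell command to move; the robot and the scene stay as the last step left them, time stands still between calls to the robot, and variables do not carry over. Pictures are saved under pics/ and viewed, and the job is handed in when it is done.

```bash
ls; mkdir -p pics
python3 - <<'E'
from plant import ctrl
import cv2,numpy as np
s=ctrl.read_state()
for k in s: print(k,s[k])
for n in ["scene","side","wrist"]:
    im=ctrl.get_image(n); cv2.imwrite(f"pics/{n}0.png",im[:,:,::-1])
    m=ctrl.camera_model(n); print(n,m)
E
```

```text
pics
time 0.0
q [-1.31402346  0.39916935  0.04501818  1.53787788 -0.01873735  1.20687874
 -0.05073938]
dq [-0.00023147 -0.00027575 -0.00071575 -0.00116069 -0.00145766  0.00017927
 -0.00038477]
joint_torque [-5.54591570e-04 -4.75111163e+01  1.36408433e+00 -2.54226047e+01
  1.15379377e-02  9.44472326e-03 -7.21368139e-06]
tcp_pos [0.22614572 0.60872265 0.2302787 ]
eef_rot [-5.55745688e-01 -3.09179283e+00  2.97748492e-03]
wrist_force [ 0.3328796  -0.40081148  0.39556113]
ft_torque [ 0.0141488  -0.0134884  -0.01128968]
gripper_width 0.9982310408449567
scene {'fx': 407.1448862453534, 'fy': 407.1448862453534, 'cx': 322.9651000407409, 'cy': 199.90085202604678, 'k1': -3.4086054563977365e-05, 'world_from_camera': array([[-0.71776815, -0.58698263,  0.3745134 ,  1.14578354],
       [ 0.6961117 , -0.61684972,  0.36732127,  0.50107435],
       [ 0.01540728,  0.52435466,  0.85136056,  1.29918774],
       [ 0.        ,  0.        ,  0.        ,  1.        ]])}
side {'fx': 369.09311171753353, 'fy': 369.09311171753353, 'cx': 320.8544115741653, 'cy': 203.0015944509388, 'k1': 0.030085910822350622, 'world_from_camera': array([[-0.99289487,  0.08968126, -0.07821157,  0.55710225],
       [-0.1187979 , -0.78486492,  0.60817277,  0.63989868],
       [-0.00684382,  0.61314299,  0.7899423 ,  0.91929157],
       [ 0.        ,  0.        ,  0.        ,  1.        ]])}
wrist {'fx': 318.80179466016966, 'fy': 318.80179466016966, 'cx': 322.09997923402125, 'cy': 207.0085732802146, 'k1': -0.00961953868364979, 'world_from_camera': array([[ 0.34726976, -0.89383328, -0.28366492,  0.15531436],
       [ 0.93776458,  0.33063249,  0.10620614,  0.63606211],
       [-0.00114174, -0.3028931 ,  0.95302385,  0.37255627],
       [ 0.        ,  0.        ,  0.        ,  1.        ]])}
```

View pics/scene0.png

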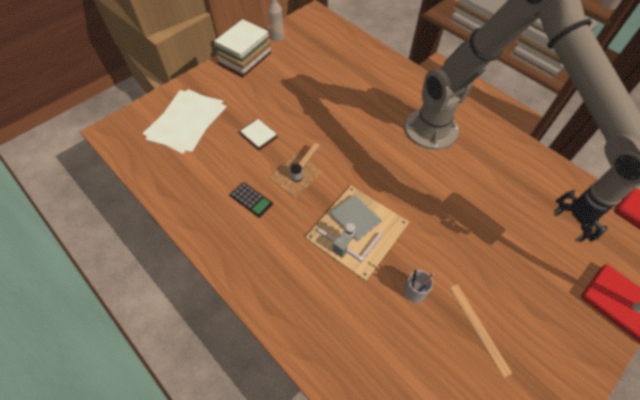

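View pics/side0.png

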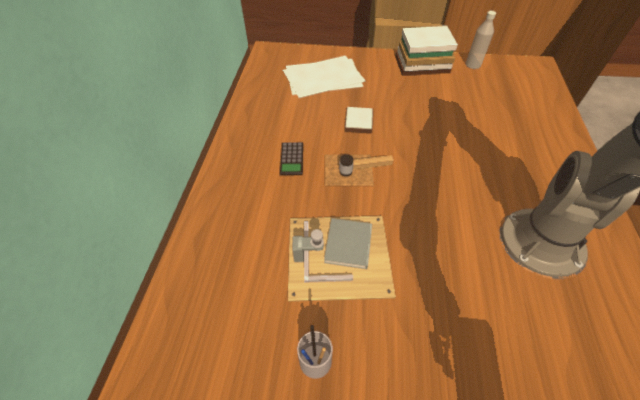

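View pics/wrist0.png

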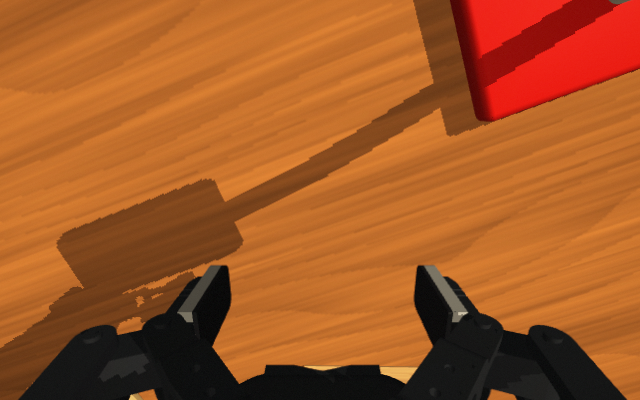

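The scene view shows the board at about (357,232), the mallet and mat at (297,178), the calculator at (251,199), the cup at (419,285) and the memo block at (258,134). In the side view the board is at (340,257) and the mallet head at (346,163). Next I'll take measurements.

```bash
cat > h.py <<'E'
from plant import ctrl
import cv2,numpy as np
def save(n,name,crop=None,sc=1):
    im=ctrl.get_image(n)[:,:,::-1].copy()
    if crop: x0,y0,x1,y1=crop; im=im[y0:y1,x0:x1]
    if sc!=1: im=cv2.resize(im,None,fx=sc,fy=sc,interpolation=cv2.INTER_CUBIC)
    cv2.imwrite(f"pics/{name}.png",im)
def ray(m,u,v):
    x=(u-m['cx'])/m['fx'];y=(v-m['cy'])/m['fy']
    rd=np.hypot(x,y);r=rd
    for _ in range(20): r=rd/(1+m['k1']*r*r)
    s=r/rd if rd>0 else 1
    T=m['world_from_camera'];return T[:3,3],T[:3,:3]@np.array([x*s,-y*s,-1])
def onz(m,u,v,z):
    o,d=ray(m,u,v);return o+d*(z-o[2])/d[2]
def proj(m,P):
    T=m['world_from_camera'];c=T[:3,:3].T@(np.asarray(P)-T[:3,3])
    x=c[0]/-c[2];y=-c[1]/-c[2];k=1+m['k1']*(x*x+y*y)
    return np.array([m['cx']+m['fx']*x*k,m['cy']+m['fy']*y*k])
def tri(obs):
    A=np.zeros((3,3));b=np.zeros(3)
    for m,u,v in obs:
        o,d=ray(m,u,v);d=d/np.linalg.norm(d);Q=np.eye(3)-np.outer(d,d);A+=Q;b+=Q@o
    return np.linalg.solve(A,b)
def net(label,cam):
    m=ctrl.camera_model(cam)
    r=ctrl.search_frame(label,cam);T=m['world_from_camera']
    return [(round(a['score'],2),np.round(T[:3,:3]@np.array(a['centre'])+T[:3,3],4)) for a in r]
E
python3 - <<'E'
from h import *
for c in ["scene","side"]:
    ctrl.get_image(c)
    for l in ["notebook","mallet","cap_top","board","mat","calculator","pencil_cup","memo_block","mallet_grip"]:
        print(c,l,net(l,c)[:2])
save("side","s1",(270,200,410,310),5.5)
save("scene","c1",(290,170,420,285),5.1)
save("side","s2",(270,90,410,200),5.5)
E
```

```text
scene notebook [(0.96, array([0.5527, 0.079 , 0.0304]))]
scene mallet [(0.69, array([ 0.548 , -0.2102,  0.0481]))]
scene cap_top [(0.48, array([0.6375, 0.1225, 0.1188]))]
scene board [(0.75, array([0.6189, 0.1527, 0.0114]))]
scene mat [(0.77, array([ 0.5884, -0.2065,  0.0042]))]
scene calculator [(0.95, array([ 0.7712, -0.2407,  0.0122])), (0.31, array([0.6167, 0.1558, 0.0097]))]
scene pencil_cup [(0.82, array([0.6134, 0.4032, 0.0621]))]
scene memo_block [(0.66, array([0.6382, 0.1272, 0.1206])), (0.55, array([ 0.5585, -0.4614,  0.0252]))]
scene mallet_grip [(0.79, array([ 0.5518, -0.2149,  0.0518]))]
side notebook [(0.87, array([0.5521, 0.0904, 0.0263])), (0.19, array([0.602 , 0.165 , 0.0084]))]
side mallet [(0.58, array([ 0.5397, -0.2111,  0.0494]))]
side cap_top [(0.41, array([0.6332, 0.1291, 0.1155]))]
side board []
side mat [(0.79, array([ 0.5869, -0.1966,  0.0092]))]
side calculator [(0.64, array([ 0.7669, -0.236 ,  0.014 ]))]
side pencil_cup [(0.89, array([0.6096, 0.3968, 0.0563]))]
side memo_block [(0.87, array([ 0.5539, -0.454 ,  0.0291]))]
side mallet_grip [(0.74, array([ 0.5439, -0.2082,  0.0463]))]
```

View pics/s1.png

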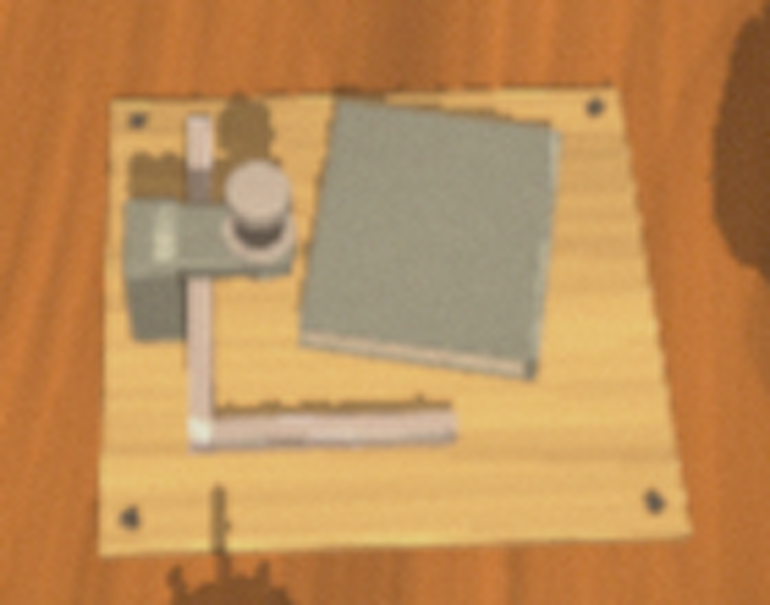

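View pics/c1.png

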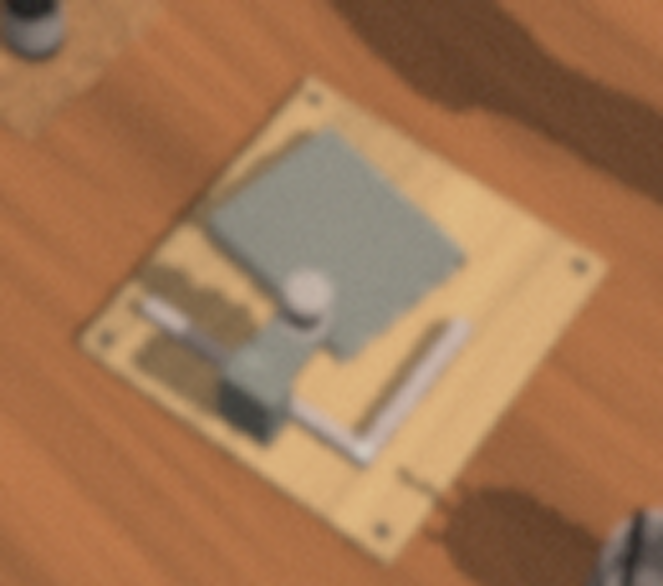

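View pics/s2.png

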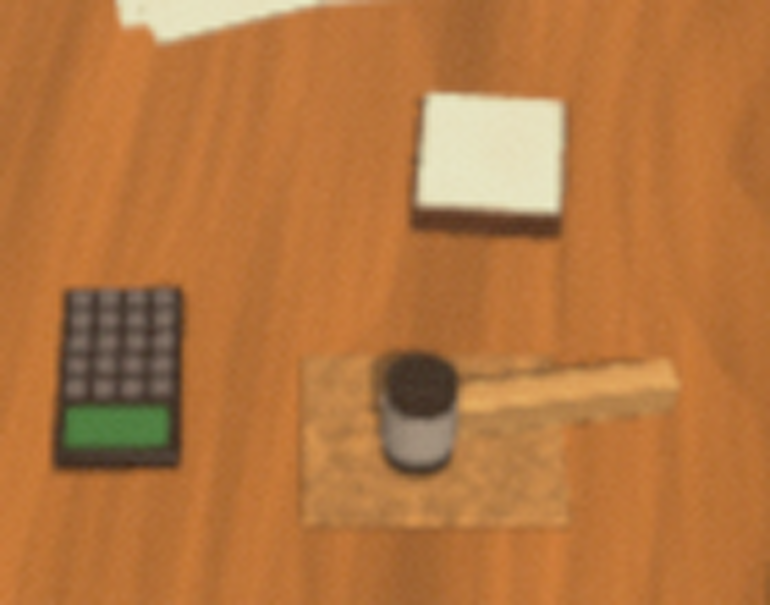

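```bash
cat >> h.py <<'E'
from scipy.optimize import least_squares
S=ctrl.camera_model("side");C=ctrl.camera_model("scene")
def s1(U,V,o=(270,200),s=5.5): return (S,(U+.5)/s-.5+o[0],(V+.5)/s-.5+o[1])
def c1(U,V,o=(290,170),s=5.1): return (C,(U+.5)/s-.5+o[0],(V+.5)/s-.5+o[1])
def fit(pts,x0):
    def f(p):
        c,s=np.cos(p[2]),np.sin(p[2]);r=[]
        for L,(m,u,v) in pts:
            P=[p[0]+c*L[0]-s*L[1],p[1]+s*L[0]+c*L[1],L[2]]
            r+=list(proj(m,P)-[u,v])
        return r
    k=least_squares(f,x0);return k.x,np.round(k.fun,1)
E
python3 - <<'E'
from h import *
a,b=.14,.13
B=[((a,-b,.01),s1(112,98)),((-a,-b,.01),s1(618,88)),((-a,b,.01),s1(690,534)),((a,b,.01),s1(100,550)),
((-a,-b,.01),c1(312,75)),((-a,b,.01),c1(608,265)),((a,b,.01),c1(388,555)),((a,-b,.01),c1(78,340))]
p,r=fit(B,[.6,.1,0]);print("board",p,r)
a,b=.06,.07
N=[((a,-b,.03),s1(338,98)),((-a,-b,.03),s1(558,126)),((-a,b,.03),s1(530,364)),((a,b,.03),s1(302,333)),
((-a,-b,.03),c1(328,130)),((-a,b,.03),c1(466,262)),((a,b,.03),c1(345,350)),((a,-b,.03),c1(207,220))]
n,r=fit(N,[.55,.08,0]);print("note",n,r)
R=np.array([[np.cos(p[2]),-np.sin(p[2])],[np.sin(p[2]),np.cos(p[2])]])
w=lambda x,y:p[:2]+R@[x,y]
print("seat",w(.025,0),"cap",w(.06,0))
print("note in seat",R.T@(n[:2]-w(.025,0)),n[2]-p[2])
print("cap tri",tri([s1(258,187),c1(309,290)]))
# mallet
o=(270,90)
print("head top",onz(*s1(421,382,o),.069),"handle end top",onz(*s1(672,366,o),.05),"end low",onz(*s1(680,386,o),.05))
for U,V in [(303,357),(305,525),(568,525),(545,355)]: print("mat",onz(*s1(U,V,o),.005))
for U,V in [(65,288),(180,288),(180,466),(55,466)]: print("calc",onz(*s1(U,V,o),.017))
E
```

```text
board [0.57475329 0.11544774 0.14579606] [ 0.3  0.5  0.7 -0.   0.8  0.2  0.1  0.2 -0.6  0.1 -0.1 -0.3 -0.8  1.2
 -0.9  0.1]
note [ 0.55212066  0.08145173 -0.04714701] [-0.1  0.9  0.6  1.2  1.4  0.3 -1.2 -0.4 -0.3 -0.7 -0.3 -1.5 -0.8  1.2
 -0.8  0.1]
seat [0.59948805 0.11907974] cap [0.63411672 0.12416454]
note in seat [-0.05233146 -0.03034726] -0.19294306490916446
cap tri [0.63526637 0.12813843 0.12448454]
head top [ 0.58188881 -0.20125777  0.069     ] handle end top [ 0.43418358 -0.25002627  0.05      ] end low [ 0.42942719 -0.23377806  0.05      ]
mat [ 0.65980874 -0.27826356  0.005     ]
mat [ 0.64285631 -0.13909852  0.005     ]
mat [ 0.48833524 -0.15662201  0.005     ]
mat [ 0.50756367 -0.29708884  0.005     ]
calc [ 0.81813665 -0.31123506  0.017     ]
calc [ 0.74437129 -0.31959277  0.017     ]
calc [ 0.72131145 -0.1665957   0.017     ]
calc [ 0.79573004 -0.15812235  0.017     ]
```

```bash
python3 -m jog '[{"slide":[0.015,-0.046,0.005],"angular":[0,0,0.05],"claw":0},{"slide":[0.015,-0.046,0.005],"angular":[0,0,0.05],"claw":0},{"slide":[0.015,-0.046,0.005],"angular":[0,0,0.05],"claw":0},{"slide":[0.015,-0.046,0.005],"angular":[0,0,0.05],"claw":0},{"slide":[0.015,-0.046,0.005],"angular":[0,0,0.05],"claw":0},{"slide":[0.015,-0.046,0.005],"angular":[0,0,0.05],"claw":0},{"slide":[0.018,-0.046,0.005],"angular":[0,0,0.05],"claw":0},{"slide":[0.018,-0.046,0.005],"angular":[0,0,0.05],"claw":0},{"slide":[0.018,-0.046,0.005],"angular":[0,0,0.05],"claw":0},{"slide":[0.018,-0.046,0.005],"angular":[0,0,0.05],"claw":0},{"slide":[0.018,-0.046,0.005],"angular":[0,0,0],"claw":0},{"slide":[0.018,-0.046,0.005],"angular":[0,0,0],"claw":0}]'
python3 - <<'E'
from h import *
s=ctrl.read_state();print(s['tcp_pos'],s['eef_rot'],s['wrist_force'])
save("wrist","w1")
E
```

```text
time: 2.8
tcp_pos: [0.4248, 0.0558, 0.2919]
eef_rot: [-0.226, 3.132, 0.001]
wrist_force: [1.5, 0.2, 0.2]
gripper_width: 1.003
[0.42484431 0.05576125 0.29186019] [-2.26425460e-01  3.13229412e+00  1.43628098e-03] [1.50617526 0.23810419 0.1926481 ]
```

View pics/w1.png

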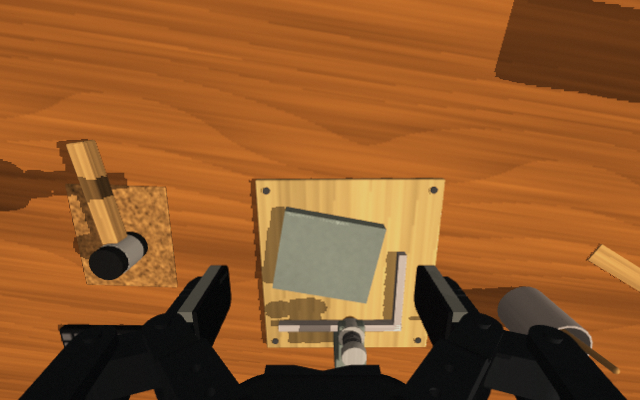

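The wrist view shows the notebook at about (330,255), the fences (back along row 327, side at column 402), the cap at (354,355), and the mallet head at (108,263) with its handle end at (82,142). I'll zoom in to refine these.

Run:
```python
from h import *
im=cv2.imread("pics/w1.png")
cv2.imwrite("pics/w1a.png",cv2.resize(im[165:365,240:460],None,fx=3.5,fy=3,interpolation=2)[:, :])
cv2.imwrite("pics/w1b.png",cv2.resize(im[130:300,50:190],None,fx=3.5,fy=3.5,interpolation=2))
```

```text
(no output)
```

View pics/w1a.png

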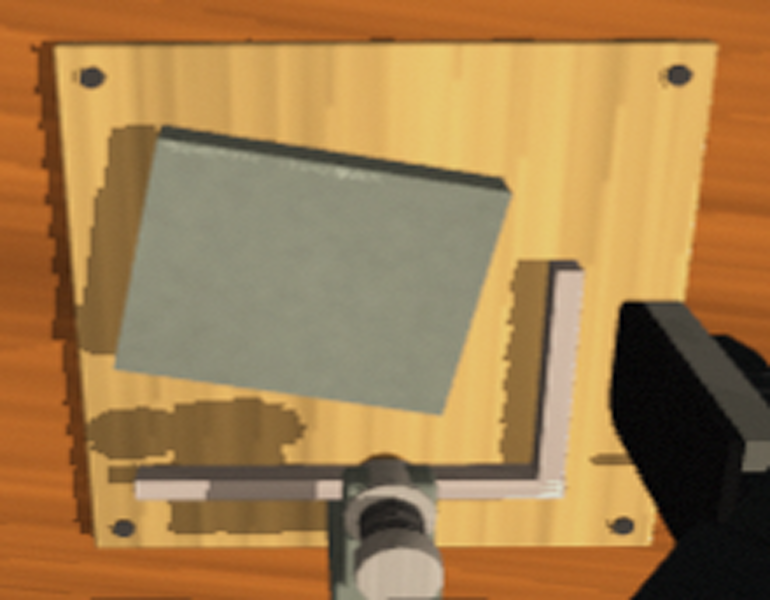

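View pics/w1b.png

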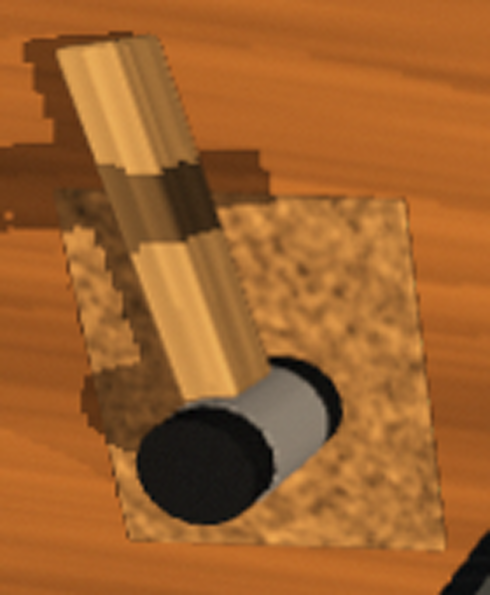

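```bash
cat >> h.py <<'E'
def wfn(W,ox,oy,sx,sy): return lambda U,V:(W,(U+.5)/sx-.5+ox,(V+.5)/sy-.5+oy)
E
python3 - <<'E'
from h import *
W=ctrl.camera_model("wrist"); w=wfn(W,240,165,3.5,3.0); v=wfn(W,50,130,3.5,3.5)
a,b=.14,.13
Bw=[((-a,-b,.01),w(55,45)),((-a,b,.01),w(717,44)),((a,b,.01),w(651,546)),((a,-b,.01),w(97,547)),
((.085,-.107,.024),w(135,478)),((-.033,.07,.024),w(553,268)),((-.033,.082,.024),w(583,268)),((.097,.082,.024),w(563,497)),((.085,.070,.024),w(539,478))]
p,r=fit(Bw,[.57,.1,.1]);print("board wrist",p,r)
B=Bw[:4]+[((a,-b,.01),s1(112,98)),((-a,-b,.01),s1(618,88)),((-a,b,.01),s1(690,534)),((a,b,.01),s1(100,550)),
((-a,-b,.01),c1(312,75)),((-a,b,.01),c1(608,265)),((a,b,.01),c1(388,555)),((a,-b,.01),c1(78,340))]
print("board all",*fit(B,p))
a,b=.06,.07
N=[((-a,-b,.03),w(161,138)),((-a,b,.03),w(511,192)),((a,b,.03),w(442,414)),((a,-b,.03),w(116,368)),
]
n,r=fit(N,[.55,.08,0]);print("note",n,r)
R=np.array([[np.cos(p[2]),-np.sin(p[2])],[np.sin(p[2]),np.cos(p[2])]])
W2=lambda x,y:p[:2]+R@[x,y]
print("seat",W2(.025,0),"cap",W2(.06,0),"note in seat",R.T@(n[:2]-W2(.025,0)),n[2]-p[2])
print("cap wrist",onz(*w(402,572),.118))
# handle top edges z=.050 : near end left/right top edge
print("head",onz(*v(205,463),.069))
for U,V in [(58,48),(128,37),(187,400),(240,396)]: print("handle top",onz(*v(U,V),.050))
for U,V in [(60,190),(405,197),(443,548),(130,541)]: print("mat",onz(*v(U,V),.005))
E
```

```text
board wrist [0.58077132 0.10730598 0.14248841] [-1.1 -0.2  0.8 -1.   0.4 -0.2 -0.6  0.1 -0.2  0.6  0.7  0.5  0.5  0.5
 -0.1  0.2 -0.5  0.1]
board all [0.57917901 0.10979722 0.14349947] [ 0.7 -1.   2.8 -2.   2.2 -0.9  1.1 -0.4 -0.7 -1.2 -0.6 -1.6 -1.1 -2.
 -1.4 -2.2 -2.4 -0.2 -2.1 -0.4 -3.1  0.9 -2.9 -0.2]
note [ 0.55583582  0.07284771 -0.0522546 ] [-0.8 -0.2  0.8  0.1  0.4  0.3 -0.4  0. ]
seat [0.60551796 0.11085615] cap [0.64016326 0.11582638] note in seat [-0.0545761  -0.03056805] -0.1947430142017009
cap wrist [0.63701525 0.11659778 0.118     ]
head [ 0.5790958  -0.20896971  0.069     ]
handle top [ 0.43657915 -0.26136011  0.05      ]
handle top [ 0.42956216 -0.23691141  0.05      ]
handle top [ 0.56480753 -0.22675943  0.05      ]
handle top [ 0.56032336 -0.20655603  0.05      ]
mat [ 0.50366879 -0.30171856  0.005     ]
mat [ 0.48785466 -0.16441804  0.005     ]
mat [ 0.6468042  -0.15017899  0.005     ]
mat [ 0.66280897 -0.28835207  0.005     ]
```

Run:
```python
from h import *
s=ctrl.read_state();print(s['time'],s['tcp_pos'],s['dq'])
save("wrist","w2")
s=ctrl.read_state();print(s['time'],s['tcp_pos'])
a=cv2.imread("pics/w1.png").astype(np.float32).mean(2);b=cv2.imread("pics/w2.png").astype(np.float32).mean(2)
print(cv2.phaseCorrelate(a[120:300,200:460].copy(),b[120:300,200:460].copy()))
```

```text
2.85 [0.42719039 0.04841226 0.29275482] [-0.02095417 -0.01459401 -0.03920042  0.01772557 -0.01287275  0.00251663
 -0.17183207]
2.9 [0.42614007 0.0516932  0.29238648]
((0.04518136161894404, 0.10229531082315191), 0.3851513956015002)
```

```bash
python3 -m jog '[{"slide":[0,0,0],"angular":[0,0,0],"claw":0},{"slide":[0,0,0],"angular":[0,0,0],"claw":0},{"slide":[0,0,0],"angular":[0,0,0],"claw":0}]'
python3 - <<'E'
from h import *
s=ctrl.read_state();print(s['time'],s['tcp_pos'],s['eef_rot'],np.abs(s['dq']).max())
W=ctrl.camera_model("wrist");np.save("W3.npy",W,allow_pickle=True)
save("wrist","w3")
im=cv2.imread("pics/w3.png")
cv2.imwrite("pics/w3a.png",cv2.resize(im[165:365,240:460],None,fx=3.5,fy=3,interpolation=2)[:, :])
cv2.imwrite("pics/w3b.png",cv2.resize(im[130:300,50:190],None,fx=3.5,fy=3.5,interpolation=2))
E
```

```text
time: 3.28
tcp_pos: [0.4241, 0.0584, 0.2912]
eef_rot: [0.23, -3.133, -0.0]
wrist_force: [0.0, -0.6, 0.5]
gripper_width: 1.001
3.275 [0.42405229 0.05841607 0.2911983 ] [ 2.30071442e-01 -3.13283536e+00 -1.47511695e-04] 0.005417041537020263
```

View pics/w3a.png

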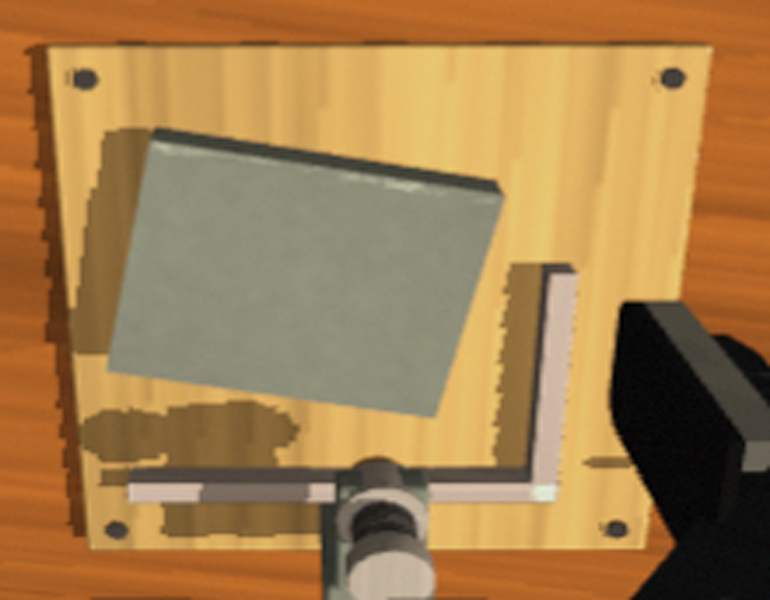

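View pics/w3b.png

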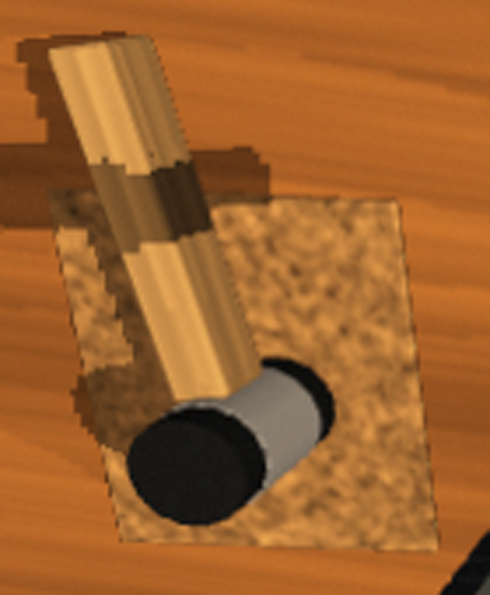

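```bash
cat > fitw.py <<'E'
from h import *
E
python3 - <<'E'
from h import *
W=np.load("W3.npy",allow_pickle=True).item(); w=wfn(W,240,165,3.5,3.0); v=wfn(W,50,130,3.5,3.5)
a,b=.14,.13
Bw=[((-a,-b,.01),w(49,46)),((-a,b,.01),w(712,46)),((a,b,.01),w(645,549)),((a,-b,.01),w(90,550)),
((.085,-.107,.024),w(128,482)),((-.033,.07,.024),w(546,271)),((-.033,.082,.024),w(576,271)),((.097,.082,.024),w(556,500))]
p,r=fit(Bw,[.57,.1,.1]);print("board wrist",p,r)
a,b=.06,.07
N=[((-a,-b,.03),w(153,141)),((-a,b,.03),w(503,194)),((a,b,.03),w(436,417)),((a,-b,.03),w(108,370))]
n,r=fit(N,[.55,.08,0]);print("note",n,r)
R=np.array([[np.cos(p[2]),-np.sin(p[2])],[np.sin(p[2]),np.cos(p[2])]])
W2=lambda x,y:p[:2]+R@[x,y]
print("seat",W2(.025,0),"cap",W2(.06,0),"note in seat",R.T@(n[:2]-W2(.025,0)),n[2]-p[2])
print("cap wrist",onz(*w(392,575),.118))
print("head",onz(*v(197,463),.069))
for U,V in [(50,50),(122,37),(178,400),(231,396)]: print("handle top",onz(*v(U,V),.050))
for U,V in [(55,190),(398,199),(437,549),(121,541)]: print("mat",onz(*v(U,V),.005))
print("push start TCP",W2(-.115-.005,-.03),"end",W2(-.046,-.03))
E
```

```text
board wrist [0.57635027 0.11706319 0.15123535] [-1.5 -0.3  0.7 -0.9  0.4  0.2 -1.   0.4 -0.6  0.3  1.   0.4  0.9  0.3
  0.1  0.5]
note [ 0.55189539  0.08218553 -0.03992016] [-0.9 -0.6  1.1  0.   0.2  0.4 -0.4  0.5]
seat [0.60106491 0.12082968] cap [0.63566541 0.12610276] note in seat [-0.05443039 -0.0307952 ] -0.19115550263924844
cap wrist [0.63215205 0.12582333 0.118     ]
head [ 0.57664175 -0.19744102  0.069     ]
handle top [ 0.43662916 -0.25145683  0.05      ]
handle top [ 0.42859129 -0.2265642   0.05      ]
handle top [ 0.56276216 -0.21579176  0.05      ]
handle top [ 0.55810755 -0.19583539  0.05      ]
mat [ 0.50273155 -0.28971378  0.005     ]
mat [ 0.48644397 -0.15451183  0.005     ]
mat [ 0.64352411 -0.1380029   0.005     ]
mat [ 0.66045719 -0.27598201  0.005     ]
push start TCP [0.46223977 0.06932648] end [0.53539511 0.08047529]
```

```bash
python3 -m jog '[{"slide":[0.008,0.002,-0.045],"angular":[0,0,0],"claw":0},{"slide":[0.008,0.002,-0.045],"angular":[0,0,0],"claw":0},{"slide":[0.008,0.002,-0.045],"angular":[0,0,0],"claw":0},{"slide":[0.008,0.003,-0.045],"angular":[0,0,0],"claw":0},{"slide":[0,0,-0.045],"angular":[0,0,0],"claw":0},{"slide":[0,0,-0.045],"angular":[0,0,0],"claw":0},{"slide":[0,0,-0.01],"angular":[0,0,0],"claw":0},{"slide":[0,0,0],"angular":[0,0,0],"claw":0},{"slide":[0,0,0],"angular":[0,0,0],"claw":0}]'
python3 - <<'E'
from h import *
save("wrist","w4")
save("side","s4",(250,180,430,320),4.2)
E
```

```text
time: 4.45
tcp_pos: [0.458, 0.0668, 0.0129]
eef_rot: [-0.227, 3.13, 0.002]
wrist_force: [0.4, -1.0, 0.3]
gripper_width: 1.004
```

View pics/w4.png

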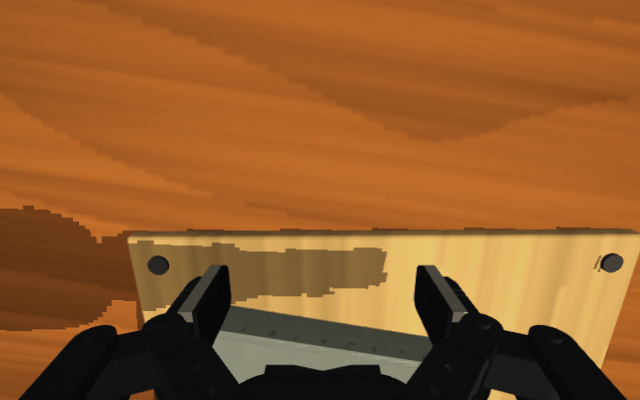

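View pics/s4.png

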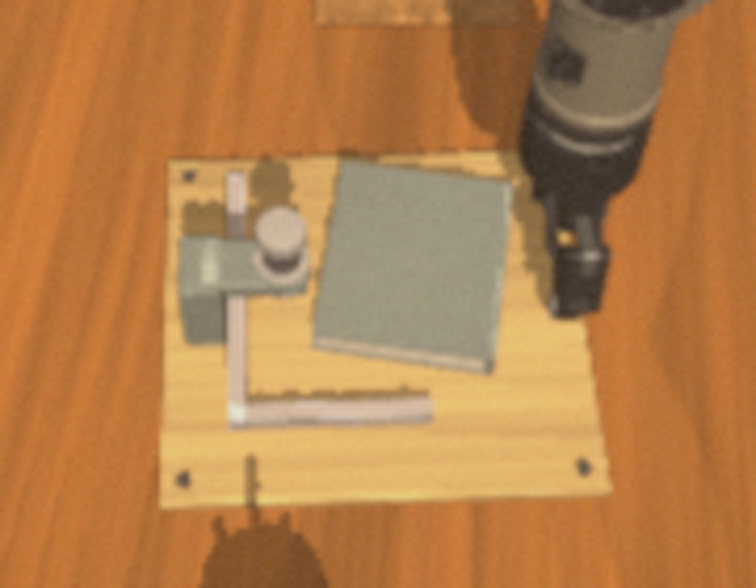

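```bash
python3 -m jog '[{"slide":[0,0,-0.005],"angular":[0,0,0],"claw":0},{"slide":[0,0,-0.004],"angular":[0,0,0],"claw":0},{"slide":[0,0,0],"angular":[0,0,0],"claw":0}]'
python3 -m jog '[{"slide":[0.01,0.0015,0],"angular":[0,0,0],"claw":0},{"slide":[0.01,0.0015,0],"angular":[0,0,0],"claw":0},{"slide":[0.01,0.0015,0],"angular":[0,0,0],"claw":0},{"slide":[0.01,0.0015,0],"angular":[0,0,0],"claw":0},{"slide":[0.01,0.0015,0],"angular":[0,0,0],"claw":0},{"slide":[0.008,0.0012,0],"angular":[0,0,0],"claw":0},{"slide":[0.007,0.001,0],"angular":[0,0,0],"claw":0},{"slide":[0,0,0],"angular":[0,0,0],"claw":0}]'
python3 - <<'E'
from h import *
save("side","s5",(250,180,430,320),4.2)
E
```

```text
time: 4.92
tcp_pos: [0.456, 0.0663, 0.002]
eef_rot: [0.226, -3.133, 0.0]
wrist_force: [0.1, 0.6, -0.4]
gripper_width: 0.996
time: 5.92
tcp_pos: [0.5228, 0.0765, 0.0026]
eef_rot: [-0.227, 3.131, 0.0]
wrist_force: [0.1, 0.2, 0.3]
gripper_width: 1.004
```

View pics/s5.png

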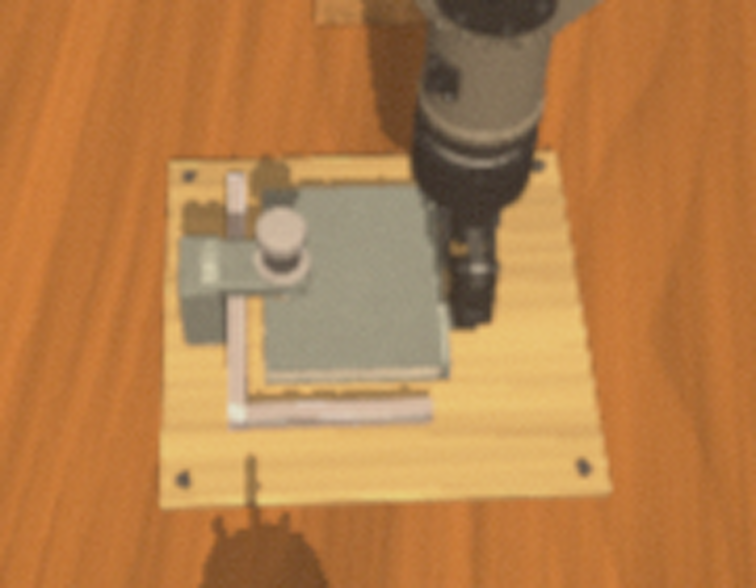

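```bash
python3 -m jog '[{"slide":[0.005,0.0008,0],"angular":[0,0,0],"claw":0},{"slide":[0.005,0.0008,0],"angular":[0,0,0],"claw":0},{"slide":[0,0,0],"angular":[0,0,0],"claw":0}]'
python3 -m jog '[{"slide":[0.002,0.0003,0],"angular":[0,0,0],"claw":0},{"slide":[0,0,0],"angular":[0,0,0],"claw":0}]'
python3 -m jog '[{"slide":[0.002,0.0003,0],"angular":[0,0,0],"claw":0},{"slide":[0,0,0],"angular":[0,0,0],"claw":0}]'
python3 - <<'E'
from h import *
save("side","s6",(250,180,430,320),4.2)
E
```

```text
time: 6.35
tcp_pos: [0.5323, 0.0778, 0.0024]
eef_rot: [-0.226, 3.132, 0.0]
wrist_force: [-1.1, 0.4, -0.5]
gripper_width: 1.003
time: 6.6
tcp_pos: [0.5334, 0.078, 0.0023]
eef_rot: [-0.226, 3.133, 0.0]
wrist_force: [-1.7, 0.2, 0.4]
gripper_width: 1.001
time: 6.85
tcp_pos: [0.5347, 0.0781, 0.0022]
eef_rot: [0.227, -3.132, -0.0]
wrist_force: [-4.4, -1.1, 1.9]
gripper_width: 1.003
```

View pics/s6.png

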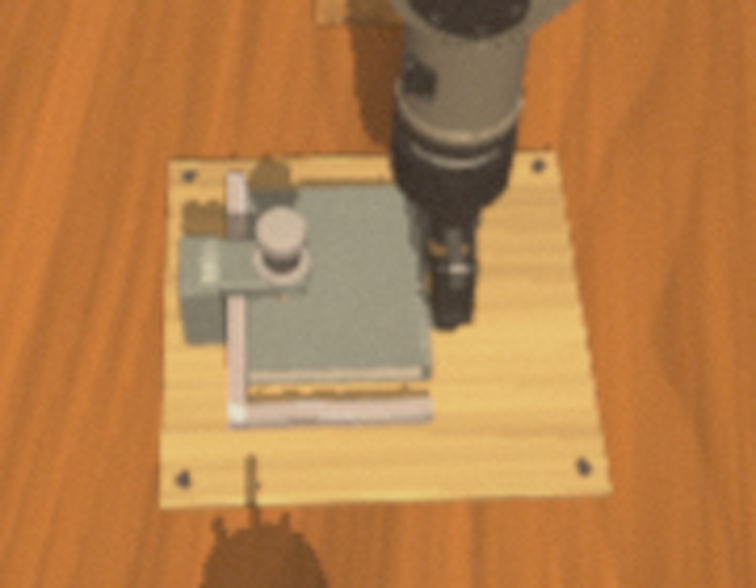

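```bash
python3 -m jog '[{"slide":[-0.02,-0.003,0],"angular":[0,0,0],"claw":0},{"slide":[-0.01,-0.005,0.04],"angular":[0,0,0],"claw":60},{"slide":[0,-0.01,0.06],"angular":[0,0,0],"claw":75},{"slide":[0,-0.01,0.06],"angular":[0,0,0],"claw":75},{"slide":[0,0,0],"angular":[0,0,0],"claw":75}]'
python3 -c "
from h import *
s=ctrl.read_state();print(s['q'],s['tcp_pos'])"
```

```text
time: 7.52
tcp_pos: [0.5112, 0.0499, 0.168]
eef_rot: [-0.222, 3.118, 0.004]
wrist_force: [0.2, 0.7, -0.7]
gripper_width: 0.705
[-0.64933246  0.23621548  0.5446724   1.95585495 -0.1497136   0.97248701
  1.67875244] [0.51119452 0.04987266 0.16801762]
```

```bash
python3 -m jog '[{"slide":[0.008,-0.012,0],"angular":[0,0,-0.174],"claw":75},{"slide":[0.008,-0.012,0],"angular":[0,0,-0.174],"claw":75},{"slide":[0.008,-0.012,0],"angular":[0,0,-0.174],"claw":75},{"slide":[0.01,-0.01,0],"angular":[0,0,-0.174],"claw":75},{"slide":[0.01,-0.01,0],"angular":[0,0,-0.174],"claw":75},{"slide":[0.012,-0.01,0],"angular":[0,0,-0.174],"claw":75},{"slide":[0.012,0,0],"angular":[0,0,-0.174],"claw":75},{"slide":[0.012,0,0],"angular":[0,0,-0.174],"claw":75},{"slide":[0.012,0,0],"angular":[0,0,-0.174],"claw":75},{"slide":[0,0,0],"angular":[0,0,0],"claw":75},{"slide":[0,0,0],"angular":[0,0,0],"claw":75}]'
python3 - <<'E'
from h import *
s=ctrl.read_state();print(s['q'][6])
W=ctrl.camera_model("wrist");np.save("W5.npy",W,allow_pickle=True)
from scipy.spatial.transform import Rotation as Ro
print(Ro.from_rotvec(s['eef_rot']).as_matrix())
save("wrist","w5")
save("side","s7",(250,180,430,320),4.2)
E
```

```text
time: 8.9
tcp_pos: [0.5971, -0.0158, 0.1618]
eef_rot: [2.047, 2.383, -0.001]
wrist_force: [-0.2, 0.2, -0.8]
gripper_width: 0.705
0.4763286922672406
[[-1.50871259e-01  9.88553393e-01 -2.29040666e-04]
 [ 9.88553360e-01  1.50871166e-01 -3.81150971e-04]
 [-3.42232453e-04 -2.83923647e-04 -9.99999901e-01]]
```

View pics/w5.png

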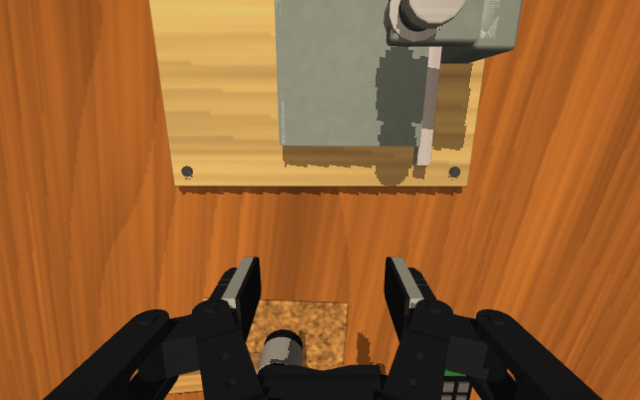

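View pics/s7.png

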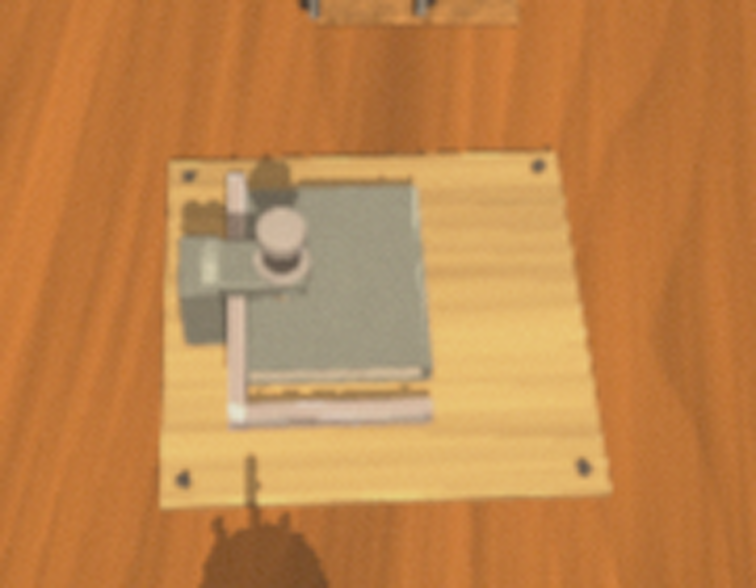

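Run:
```python
from h import *
W=np.load("W5.npy",allow_pickle=True).item()
p=np.array([.5757,.1163,.148]);R=np.array([[np.cos(p[2]),-np.sin(p[2])],[np.sin(p[2]),np.cos(p[2])]])
for nm,u,v,z in [("nb corner",281,146,.03),("nb left edge",275,20,.03),("nb right",415,146,.03),("deck",176,186,.01),("deck",467,186,.01),("fence end",424,166,.024)]:
    P=onz(W,u,v,z);print(nm,P,"board",R.T@(P[:2]-p[:2]))
f=lambda x,y:p[:2]+R@[x,y]
print(f(.008,-.13),f(.008,-.081))
```

```text
nb corner [0.55754621 0.0233988  0.03      ] board [-0.03165457 -0.08920863]
nb left edge [0.5421568  0.11724897 0.03      ] board [-0.03303657  0.00588489]
nb right [0.67017245 0.04074079 0.03      ] board [ 0.08229769 -0.08866413]
deck [ 0.46107792 -0.03173052  0.01      ] board [-0.13519765 -0.12951005]
deck [0.73407442 0.01021554 0.01      ] board [ 0.14099982 -0.12827869]
fence end [0.68406298 0.02442446 0.024     ] board [ 0.09363036 -0.10685039]
[ 0.60278238 -0.01109915] [0.59555683 0.03736518]
```

```bash
python3 -m jog '[{"slide":[0.003,0,-0.04],"angular":[0,0,0],"claw":75},{"slide":[0.003,0,-0.04],"angular":[0,0,0],"claw":75},{"slide":[0,0,-0.04],"angular":[0,0,0],"claw":75},{"slide":[0,0,-0.025],"angular":[0,0,0],"claw":75},{"slide":[0,0,-0.006],"angular":[0,0,0],"claw":75},{"slide":[0,0,0],"angular":[0,0,0],"claw":75},{"slide":[0,0,0],"angular":[0,0,0],"claw":75}]'
python3 - <<'E'
from h import *
save("wrist","w6")
E
```

```text
time: 9.88
tcp_pos: [0.6045, -0.0159, 0.0128]
eef_rot: [2.048, 2.379, 0.003]
wrist_force: [-0.2, -0.7, 0.5]
gripper_width: 0.704
```

View pics/w6.png

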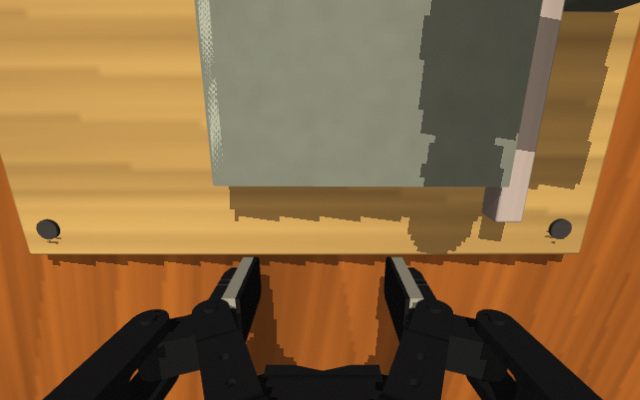

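```bash
python3 -m jog '[{"slide":[-0.001,0.008,-0.003],"angular":[0,0,0],"claw":75},{"slide":[-0.0015,0.01,0],"angular":[0,0,0],"claw":75},{"slide":[-0.0015,0.01,0],"angular":[0,0,0],"claw":75},{"slide":[-0.001,0.008,0],"angular":[0,0,0],"claw":75},{"slide":[-0.001,0.006,0],"angular":[0,0,0],"claw":75},{"slide":[0,0,0],"angular":[0,0,0],"claw":75}]'
python3 - <<'E'
from h import *
save("side","s8",(250,180,430,320),4.2)
E
```

```text
time: 10.68
tcp_pos: [0.5973, 0.0269, 0.0083]
eef_rot: [-2.049, -2.381, -0.0]
wrist_force: [0.3, -0.9, 0.4]
gripper_width: 0.706
```

View pics/s8.png

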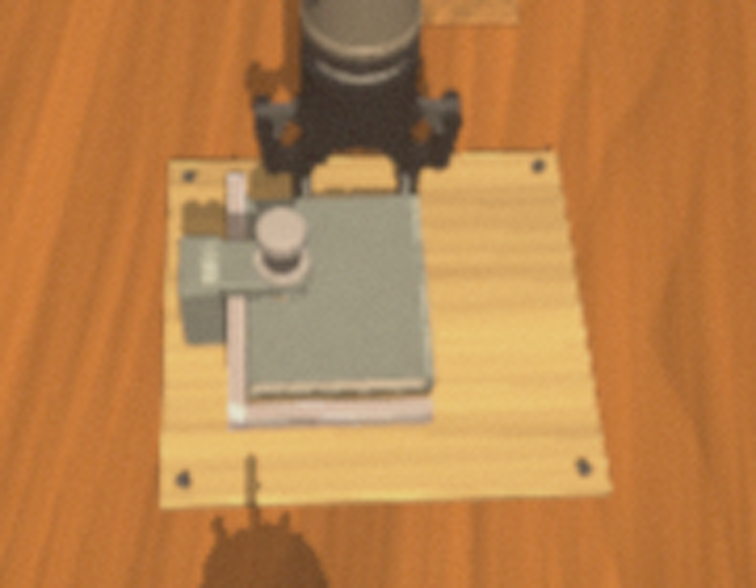

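Working well: the notebook is close to the side fence and still against the back fence. I'll continue in small steps and watch the force.

```bash
python3 -m jog '[{"slide":[-0.001,0.006,0],"angular":[0,0,0],"claw":75},{"slide":[-0.0003,0.002,0],"angular":[0,0,0],"claw":75},{"slide":[0,0,0],"angular":[0,0,0],"claw":75}]'
python3 -m jog '[{"slide":[-0.0003,0.002,0],"angular":[0,0,0],"claw":75},{"slide":[0,0,0],"angular":[0,0,0],"claw":75}]'
python3 -m jog '[{"slide":[-0.0003,0.002,0],"angular":[0,0,0],"claw":75},{"slide":[0,0,0],"angular":[0,0,0],"claw":75}]'
```

```text
time: 11.1
tcp_pos: [0.5963, 0.0341, 0.0085]
eef_rot: [2.05, 2.38, 0.0]
wrist_force: [-0.1, -2.3, 1.3]
gripper_width: 0.702
time: 11.35
tcp_pos: [0.596, 0.036, 0.0085]
eef_rot: [2.05, 2.38, 0.0]
wrist_force: [0.8, -2.6, 0.5]
gripper_width: 0.705
time: 11.6
tcp_pos: [0.5957, 0.0379, 0.0085]
eef_rot: [2.05, 2.38, 0.0]
wrist_force: [0.8, -4.5, 0.6]
gripper_width: 0.708
```

```bash
python3 -m jog '[{"slide":[-0.0003,0.002,0],"angular":[0,0,0],"claw":75},{"slide":[0,0,0],"angular":[0,0,0],"claw":75}]'
python3 - <<'E'
from h import *
save("wrist","w9")
save("side","s9",(250,180,430,320),4.2)
save("scene","c9",(290,170,420,285),5.1)
E
```

```text
time: 11.85
tcp_pos: [0.5957, 0.0379, 0.0085]
eef_rot: [2.048, 2.377, -0.002]
wrist_force: [2.1, -5.8, 0.2]
gripper_width: 0.702
```

View pics/w9.png

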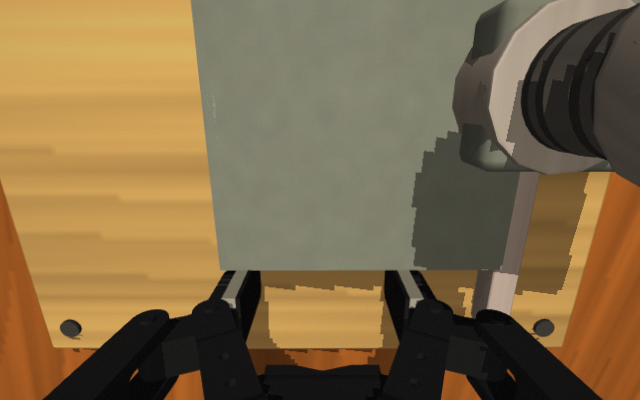

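View pics/s9.png

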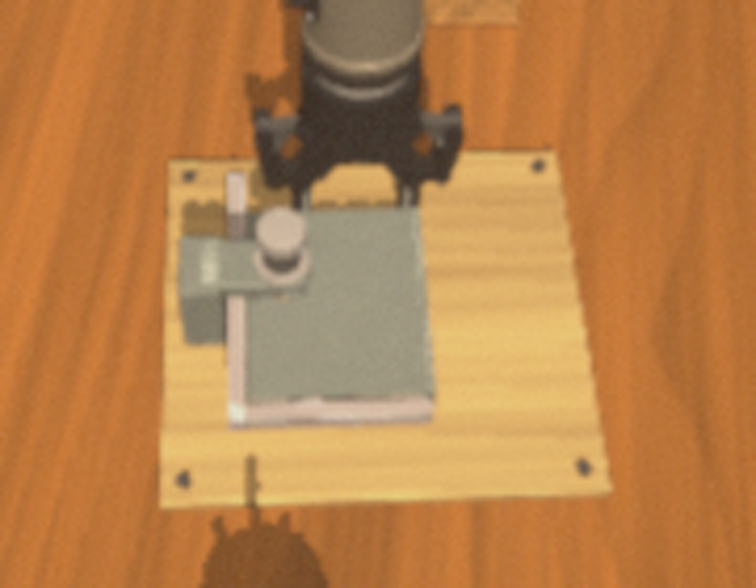

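View pics/c9.png

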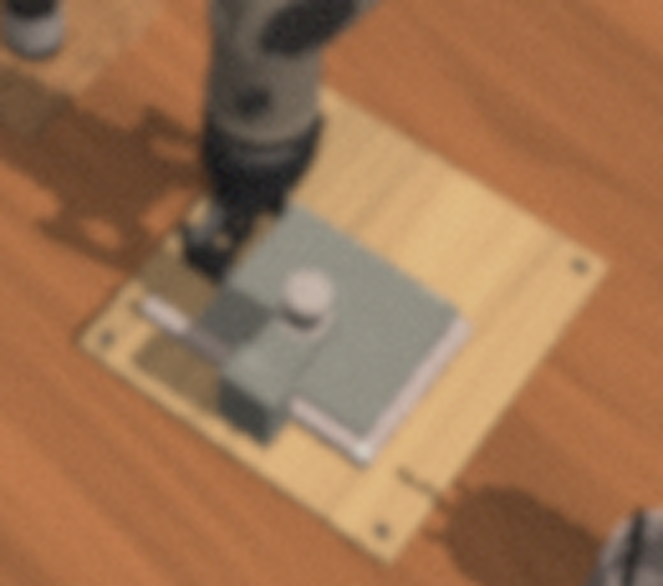

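```bash
python3 -m jog '[{"slide":[0.003,-0.025,0],"angular":[0,0,0],"claw":75},{"slide":[0.003,-0.025,0.02],"angular":[0,0,0],"claw":75},{"slide":[0,-0.01,0.06],"angular":[0,0,0],"claw":40},{"slide":[0,-0.01,0.06],"angular":[0,0,0],"claw":40},{"slide":[0,0,0.05],"angular":[0,0,0],"claw":40},{"slide":[0,0,0],"angular":[0,0,0],"claw":40},{"slide":[0,0,0],"angular":[0,0,0],"claw":40}]'
python3 - <<'E'
from h import *
s=ctrl.read_state();print(np.abs(s['dq']).max(),s['q'])
W=ctrl.camera_model("wrist");np.save("W10.npy",W,allow_pickle=True)
save("wrist","w10")
save("side","s10",(270,200,410,310),5.5)
E
```

```text
time: 12.88
tcp_pos: [0.6008, -0.0295, 0.1987]
eef_rot: [-2.049, -2.38, -0.002]
wrist_force: [-0.5, 0.2, 0.0]
gripper_width: 0.844
0.027093939679303992 [-0.66843707  0.47092398  0.88146978  1.71313035 -0.39583347  1.14661752
  0.47557532]
```

View pics/w10.png

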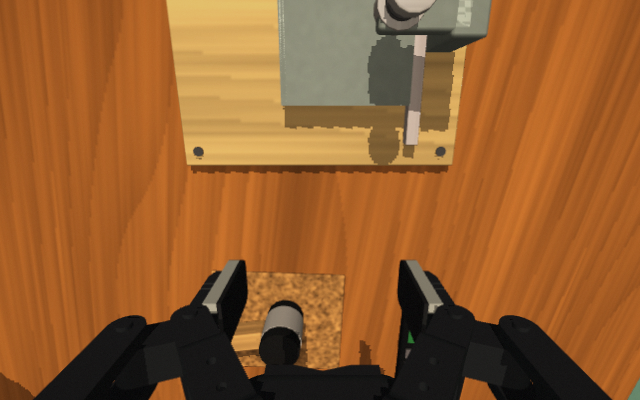

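View pics/s10.png

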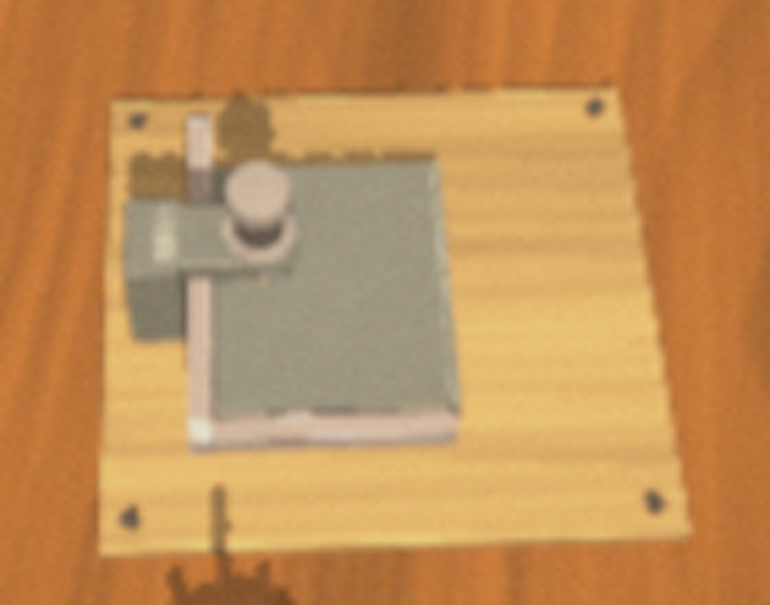

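Run:
```python
from h import *
W=np.load("W10.npy",allow_pickle=True).item()
im=cv2.imread("pics/w10.png");cv2.imwrite("pics/w10a.png",cv2.resize(im[0:180,160:500],None,fx=2.3,fy=3,interpolation=2))
p=np.array([.5757,.1163,.148]);R=np.array([[np.cos(p[2]),-np.sin(p[2])],[np.sin(p[2]),np.cos(p[2])]])
for nm,u,v,z in [("nb corner",282,105,.03),("nb left edge",279,2,.03),("nb right",405,106,.03),("deck",189,165,.01),("deck",452,164,.01),("fence inner end",406,140,.024),("fence inner far",415,40,.024)]:
    P=onz(W,u,v,z);print(nm,P,"board",R.T@(P[:2]-p[:2]))
```

```text
nb corner [0.55401096 0.04266707 0.03      ] board [-0.03230987 -0.0696297 ]
nb left edge [0.54197135 0.12570679 0.03      ] board [-0.0319728   0.01427759]
nb right [0.66729984 0.05895443 0.03      ] board [ 0.08214228 -0.07022601]
deck [ 0.46209163 -0.03155112  0.01      ] board [-0.13416857 -0.12948208]
deck [0.73396122 0.01061552 0.01      ] board [ 0.14094684 -0.12786638]
fence inner end [0.67691289 0.02829793 0.024     ] board [ 0.08712962 -0.10196492]
fence inner far [0.66492887 0.11584387 0.024     ] board [ 0.08818615 -0.01360886]
```

View pics/w10a.png

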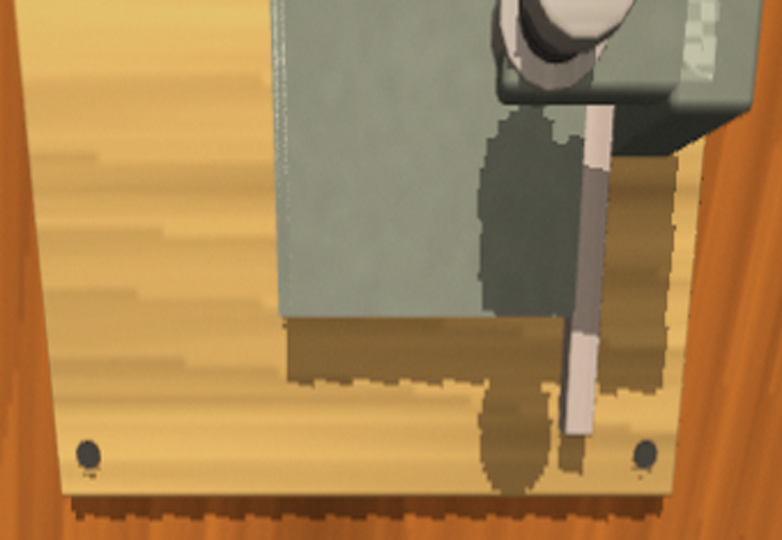

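```bash
python3 -m jog '[{"slide":[-0.008,-0.02,0],"angular":[0,0,-0.163],"claw":30},{"slide":[-0.008,-0.02,0],"angular":[0,0,-0.163],"claw":30},{"slide":[-0.008,-0.02,0],"angular":[0,0,-0.163],"claw":30},{"slide":[-0.008,-0.02,0],"angular":[0,0,-0.163],"claw":30},{"slide":[-0.008,-0.02,0],"angular":[0,0,-0.163],"claw":30},{"slide":[-0.008,-0.021,0],"angular":[0,0,-0.163],"claw":30},{"slide":[-0.008,-0.021,0],"angular":[0,0,-0.163],"claw":30},{"slide":[-0.008,-0.021,0],"angular":[0,0,-0.163],"claw":30},{"slide":[-0.007,-0.021,0],"angular":[0,0,-0.164],"claw":30},{"slide":[0,0,0],"angular":[0,0,0],"claw":30},{"slide":[0,0,0],"angular":[0,0,0],"claw":30},{"slide":[0,0,0],"angular":[0,0,0],"claw":30}]'
python3 - <<'E'
from h import *
from scipy.spatial.transform import Rotation as Ro
s=ctrl.read_state();print(s['q'],np.abs(s['dq']).max());print(Ro.from_rotvec(s['eef_rot']).as_matrix()[:,0])
W=ctrl.camera_model("wrist");np.save("W11.npy",W,allow_pickle=True)
save("wrist","w11")
E
```

```text
time: 14.48
tcp_pos: [0.5307, -0.2124, 0.198]
eef_rot: [-3.115, -0.4, 0.0]
wrist_force: [0.6, -0.1, -0.9]
gripper_width: 0.882
[-0.566301    0.60627465  1.25560639  1.78812264 -0.61688993  1.21447161
 -0.44579377] 0.006158775645207158
[ 9.67617446e-01  2.52421201e-01 -1.21407710e-04]
```

View pics/w11.png

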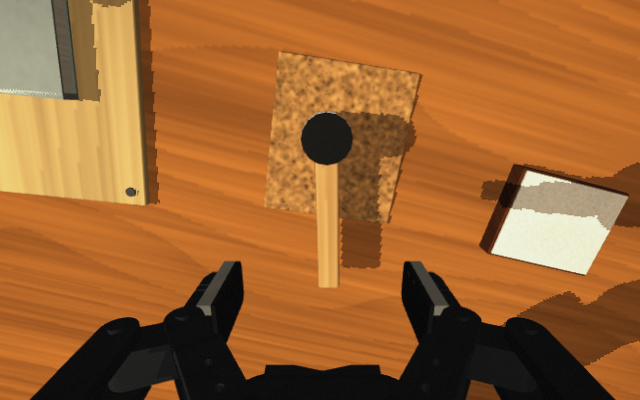

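Run:
```python
from h import *
W=np.load("W11.npy",allow_pickle=True).item()
h=onz(W,327,138.5,.069);e=onz(W,329,287,.05);n=onz(W,327,168,.05)
print(h,e,n,np.linalg.norm((h-e)[:2]))
d=(h-e)[:2];print("yaw",np.arctan2(d[1],d[0]),np.arctan2(*(n-e)[[1,0]]))
u=d/np.linalg.norm(d);print("grip",h[:2]-.052*u)
for a,b in [(279,52),(420,73),(390,222),(265,207)]: print("mat",onz(W,a,b,.005))
```

```text
[ 0.58320579 -0.2031672   0.069     ] [ 0.43586002 -0.24491018  0.05      ] [ 0.55577894 -0.2107535   0.05      ] 0.15314454130065
yaw 0.27606571471049357 0.2774833057390682
grip [ 0.53317475 -0.21734096]
mat [ 0.64458053 -0.14013534  0.005     ]
mat [ 0.66122356 -0.27707901  0.005     ]
mat [ 0.50670496 -0.29747316  0.005     ]
mat [ 0.48848196 -0.15857204  0.005     ]
```

```bash
python3 -m jog '[{"slide":[0.0025,-0.005,-0.04],"angular":[0,0,0.02],"claw":30},{"slide":[0,0,-0.04],"angular":[0,0,0],"claw":30},{"slide":[0,0,-0.04],"angular":[0,0,0],"claw":30},{"slide":[0,0,-0.03],"angular":[0,0,0],"claw":30},{"slide":[0,0,-0.02],"angular":[0,0,0],"claw":30},{"slide":[0,0,-0.012],"angular":[0,0,0],"claw":30},{"slide":[0,0,0],"angular":[0,0,0],"claw":30},{"slide":[0,0,0],"angular":[0,0,0],"claw":30}]' 60
python3 - <<'E'
from h import *
s=ctrl.read_state();print(s['q'])
save("wrist","w12")
E
```

```text
time: 15.52
tcp_pos: [0.5334, -0.2192, 0.0173]
eef_rot: [3.111, 0.426, 0.002]
wrist_force: [0.2, -1.2, -0.3]
gripper_width: 0.881
[-0.38969813  0.78982724  0.99546449  1.91760868 -0.84444126  0.92227763
 -0.26641163]
```

View pics/w12.png

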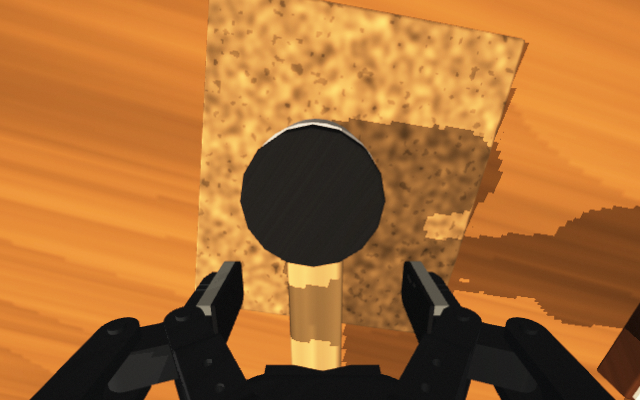

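```bash
python3 -m jog '[{"slide":[0,0.001,0],"angular":[0,0,0],"claw":255},{"slide":[0,0,0],"angular":[0,0,0],"claw":255},{"slide":[0,0,0],"angular":[0,0,0],"claw":255},{"slide":[0,0,0],"angular":[0,0,0],"claw":255},{"slide":[0,0,0],"angular":[0,0,0],"claw":255},{"slide":[0,0,0],"angular":[0,0,0],"claw":255}]' 100
python3 - <<'E'
from h import *
W=ctrl.camera_model("wrist");np.save("W13.npy",W,allow_pickle=True)
save("wrist","w13")
E
```

```text
time: 16.32
tcp_pos: [0.5327, -0.2176, 0.0167]
eef_rot: [-3.112, -0.426, -0.0]
wrist_force: [-1.6, 2.0, 5.4]
gripper_width: 0.245
```

View pics/w13.png

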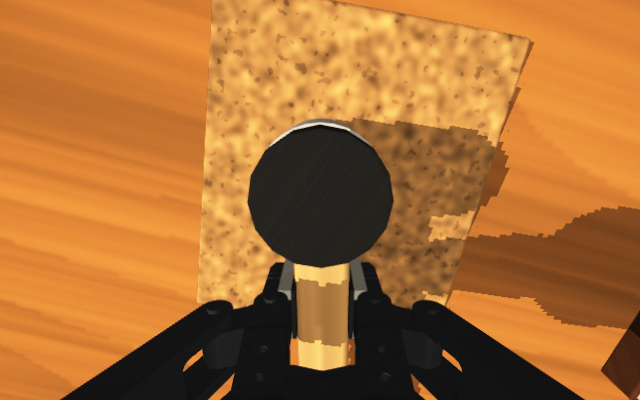

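```bash
python3 -m jog '[{"slide":[0,0,0.02],"angular":[0,0,0],"claw":255},{"slide":[0,0,0.04],"angular":[0,0,0],"claw":255},{"slide":[0,0,0.045],"angular":[0,0,0],"claw":255},{"slide":[0,0,0.05],"angular":[0,0,0],"claw":255},{"slide":[0,0,0.03],"angular":[0,0,0],"claw":255},{"slide":[0,0,0],"angular":[0,0,0],"claw":255},{"slide":[0,0,0],"angular":[0,0,0],"claw":255}]'
python3 - <<'E'
from h import *
from scipy.spatial.transform import Rotation as Ro
W=np.load("W13.npy",allow_pickle=True).item()
h=onz(W,321,193,.069);print("head",h)
s=ctrl.read_state();print(s['q'])
R=Ro.from_rotvec([-3.112,-.426,0]).as_matrix();print("tool",R.T@(h-[.5327,-.2176,.0167]))
save("wrist","w14")
save("side","s14",(230,70,430,200),3.8)
E
```

```text
time: 17.25
tcp_pos: [0.5319, -0.2171, 0.2002]
eef_rot: [-3.111, -0.426, 0.003]
wrist_force: [0.0, 0.8, -2.2]
gripper_width: 0.243
head [ 0.58555132 -0.20297881  0.069     ]
[-0.55065341  0.60210853  1.2440358   1.77787498 -0.60819516  1.21798539
 -0.43155722]
tool [ 5.48404066e-02  9.05530328e-05 -5.22958163e-02]
```

View pics/w14.png

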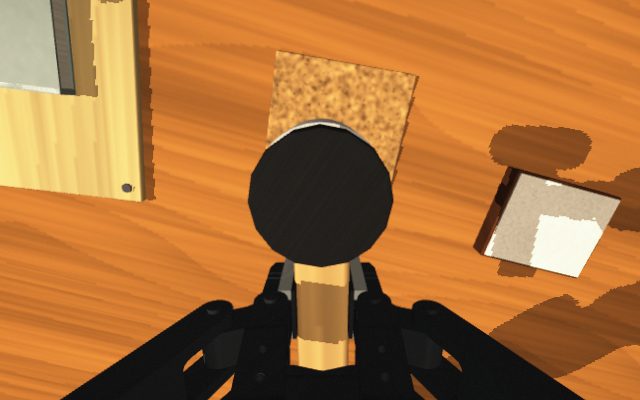

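View pics/s14.png

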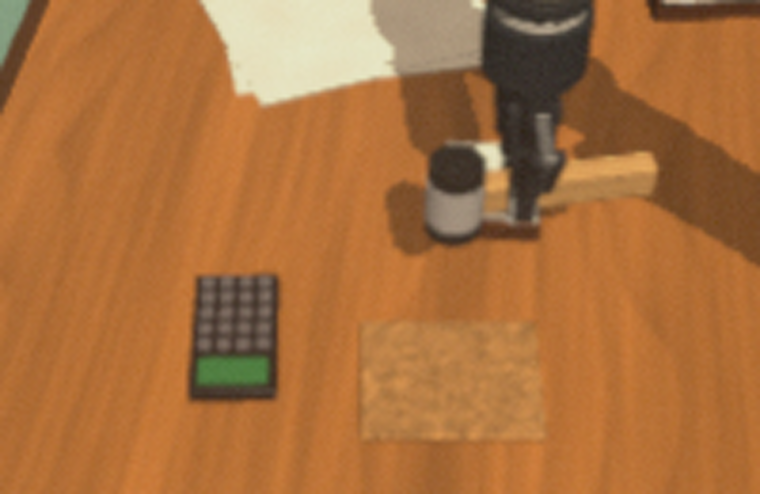

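```bash
python3 -m jog '[{"slide":[0.005,0.03,0],"angular":[0,0,0],"claw":255},{"slide":[0.005,0.04,0],"angular":[0,0,0],"claw":255},{"slide":[0.006,0.04,0],"angular":[0,0,0],"claw":255},{"slide":[0.006,0.04,0],"angular":[0,0,0],"claw":255},{"slide":[0.006,0.04,0],"angular":[0,0,0],"claw":255},{"slide":[0.006,0.04,0],"angular":[0,0,0],"claw":255},{"slide":[0.006,0.04,0],"angular":[0,0,0],"claw":255},{"slide":[0.006,0.038,0],"angular":[0,0,0],"claw":255},{"slide":[0.005,0.02,0],"angular":[0,0,0],"claw":255},{"slide":[0,0,0],"angular":[0,0,0],"claw":255},{"slide":[0,0,0],"angular":[0,0,0],"claw":255},{"slide":[0,0,0],"angular":[0,0,0],"claw":255}]'
python3 - <<'E'
from h import *
s=ctrl.read_state();print(s['q'])
save("wrist","w15")
save("side","s15",(250,150,430,290),4.2)
save("scene","c15",(290,150,430,285),4.5)
E
```

```text
time: 18.85
tcp_pos: [0.5834, 0.1079, 0.2016]
eef_rot: [3.113, 0.42, 0.0]
wrist_force: [0.0, -0.3, -2.8]
gripper_width: 0.246
[-1.10880349  0.69097254  1.30385771  1.73341425 -0.69745667  1.27570341
 -0.94260148]
```

View pics/w15.png

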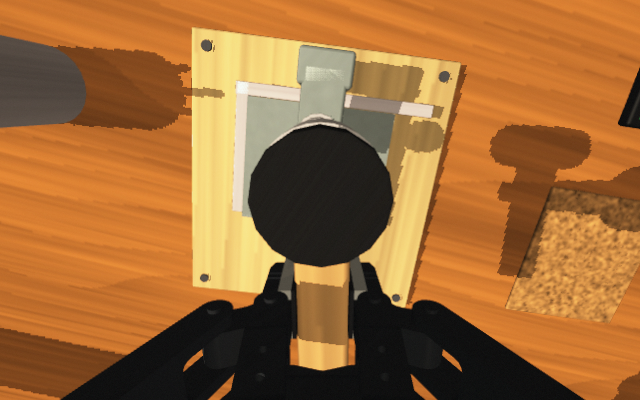

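View pics/s15.png

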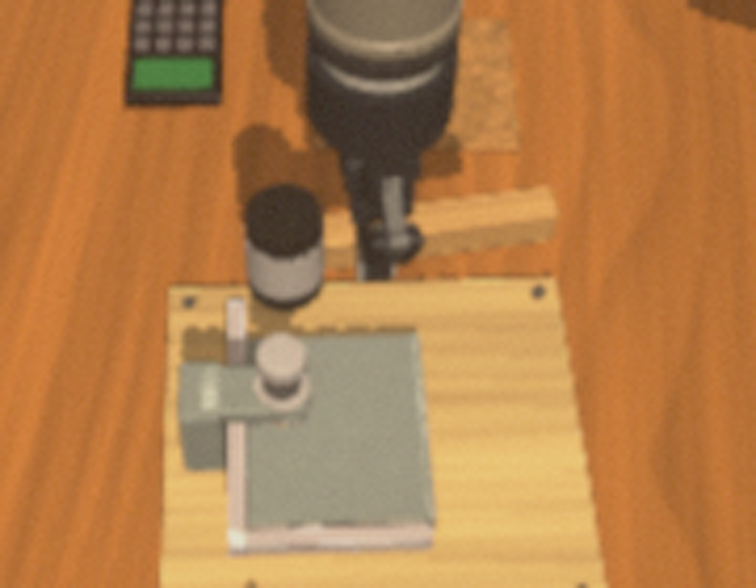

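View pics/c15.png

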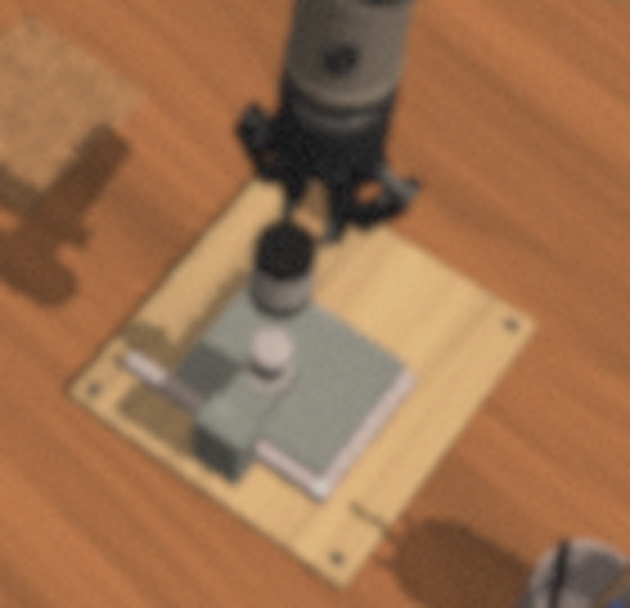

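Run:
```python
from h import *
o=(250,150);q=(290,150)
print("head top",tri([s1(285,219,o,4.2),c1(285,250,q,4.5)]))
print("cap",tri([s1(282,359,o,4.2),c1(270,350,q,4.5)]))
# ground-truth-height checks
print(onz(*s1(285,219,o,4.2),.254),onz(*c1(285,250,q,4.5),.254))
print(onz(*s1(282,359,o,4.2),.118),onz(*c1(270,350,q,4.5),.118))
```

```text
head top [0.63176434 0.1235361  0.25096685]
cap [0.63492777 0.12620491 0.11466647]
[0.63107834 0.12500632 0.254     ] [0.63383751 0.12533907 0.254     ]
[0.63448035 0.12802468 0.118     ] [0.63655955 0.12752659 0.118     ]
```

```bash
python3 -m jog '[{"slide":[0.003,0.0025,-0.025],"angular":[0,0,0],"claw":255},{"slide":[0,0,-0.022],"angular":[0,0,0],"claw":255},{"slide":[0,0,0],"angular":[0,0,0],"claw":255},{"slide":[0,0,0],"angular":[0,0,0],"claw":255},{"slide":[0,0,0],"angular":[0,0,0],"claw":255}]' 120
python3 - <<'E'
from h import *
save("side","s16",(250,150,430,290),4.2)
save("scene","c16",(290,150,430,285),4.5)
E
```

```text
time: 19.62
tcp_pos: [0.5872, 0.1125, 0.1551]
eef_rot: [3.112, 0.425, 0.002]
wrist_force: [-0.1, -0.9, -2.7]
gripper_width: 0.239
```

View pics/s16.png

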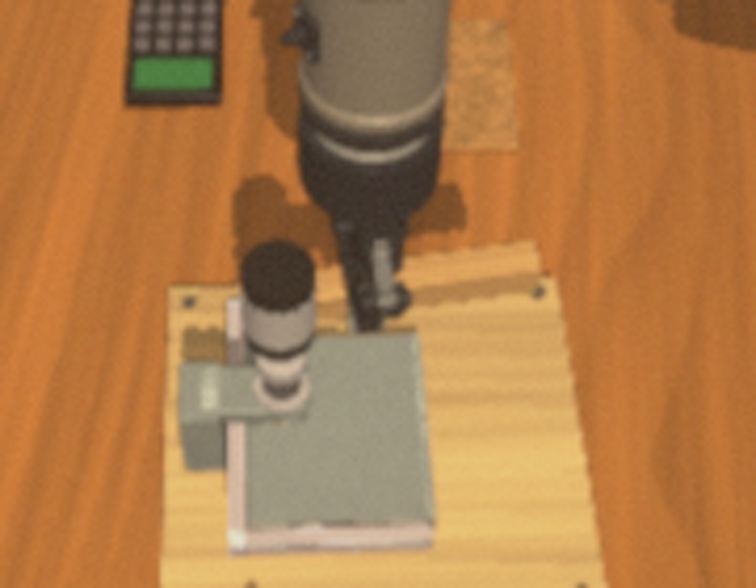

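View pics/c16.png

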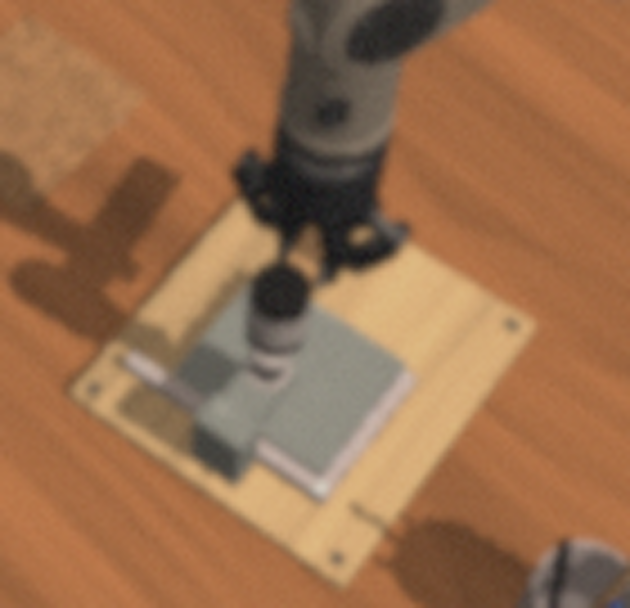

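```bash
python3 -m jog '[{"slide":[-0.003,-0.0005,0],"angular":[0,0,0],"claw":255},{"slide":[0,0,-0.024],"angular":[0,0,0],"claw":255},{"slide":[0,0,-0.026],"angular":[0,0,0],"claw":255},{"slide":[0,0,0],"angular":[0,0,0],"claw":255},{"slide":[0,0,0],"angular":[0,0,0],"claw":255}]'
python3 - <<'E'
from h import *
save("side","s17",(250,150,430,290),4.2)
save("scene","c17",(290,150,430,285),4.5)
E
```

```text
time: 20.35
tcp_pos: [0.5831, 0.1117, 0.1056]
eef_rot: [-3.112, -0.425, 0.002]
wrist_force: [-4.4, 0.4, 5.7]
gripper_width: 0.24
```

View pics/s17.png

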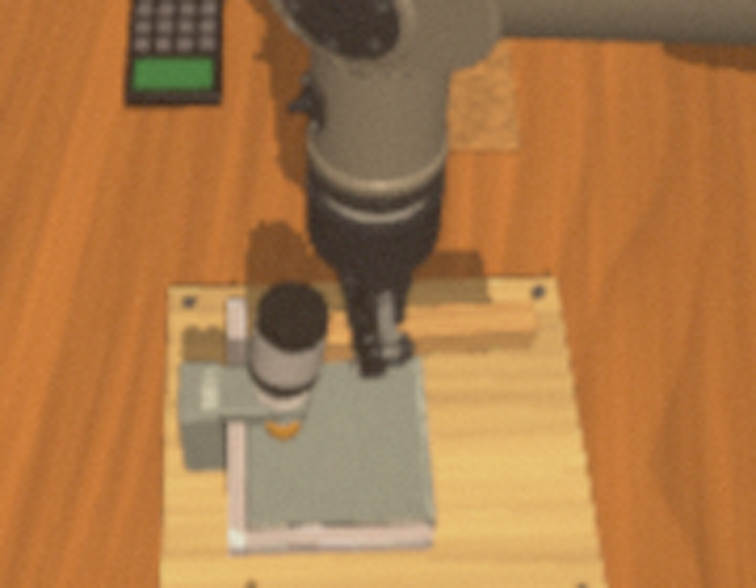

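View pics/c17.png

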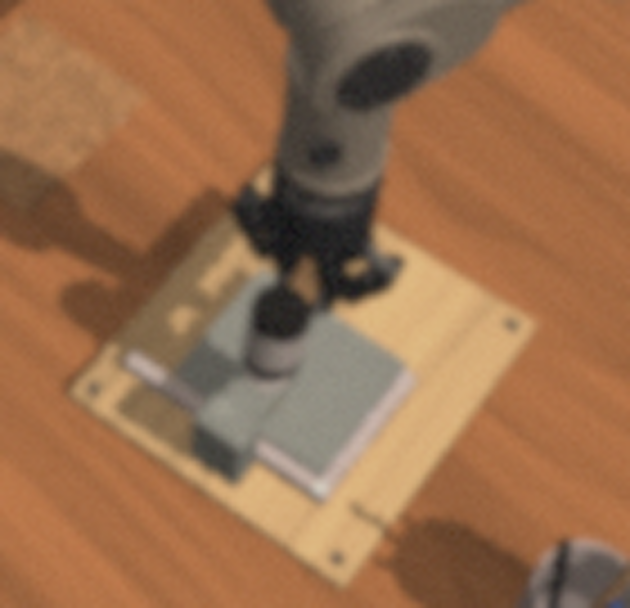

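```bash
python3 - <<'E'
from h import *
o=(250,150);q=(290,150)
print("head top",tri([s1(291,317,o,4.2),c1(281,310,q,4.5)]))
s=ctrl.read_state();print(s['wrist_force'],s['ft_torque'],s['tcp_pos'])
save("wrist","w17")
E
python3 -m jog '[{"slide":[0,0,-0.002],"angular":[0,0,0],"claw":255},{"slide":[0,0,0],"angular":[0,0,0],"claw":255}]'
python3 - <<'E'
from h import *
s=ctrl.read_state();print(s['wrist_force'],s['ft_torque'],s['tcp_pos'])
save("side","s18",(250,150,430,290),4.2)
save("wrist","w18")
E
```

```text
head top [0.62806518 0.12598551 0.16318768]
[-4.05854831 -0.07611135  5.53296915] [-0.0231338   0.8301936   0.04624999] [0.5831284  0.1117413  0.10565568]
time: 20.75
tcp_pos: [0.5831, 0.1117, 0.1042]
eef_rot: [-3.112, -0.425, 0.001]
wrist_force: [-5.7, 0.1, 8.5]
gripper_width: 0.241
[-5.7402417   0.14258671  8.54144153] [0.00182881 1.00864209 0.04027379] [0.58311945 0.11170531 0.10421604]
```

View pics/s18.png

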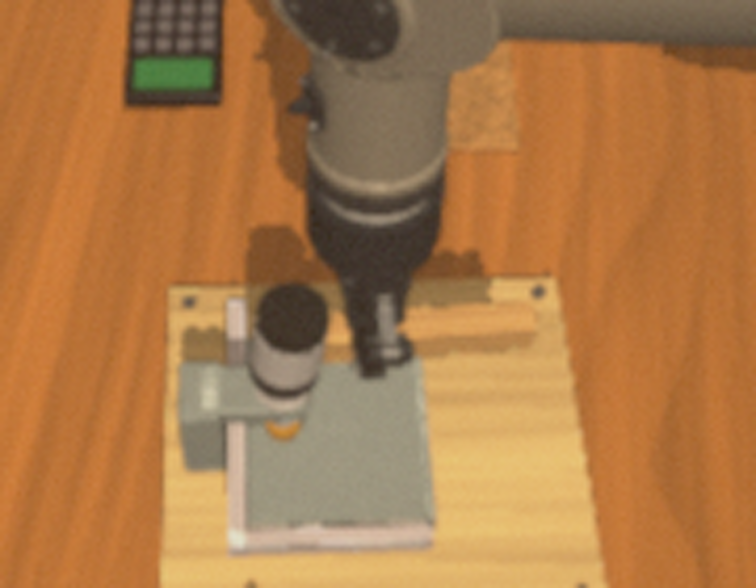

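View pics/w18.png

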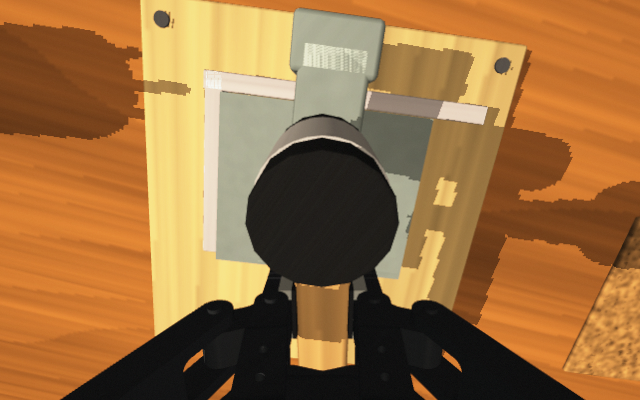

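```bash
python3 -m jog '[{"slide":[0,0,0.02],"angular":[0,0,0],"claw":255},{"slide":[0,0,0.04],"angular":[0,0,0],"claw":255},{"slide":[0,0,0.04],"angular":[0,0,0],"claw":255},{"slide":[0,-0.02,0],"angular":[0,0,0],"claw":255},{"slide":[-0.005,-0.05,0],"angular":[0,0,0],"claw":255},{"slide":[-0.005,-0.05,0],"angular":[0,0,0],"claw":255},{"slide":[0,0,0],"angular":[0,0,0],"claw":255},{"slide":[0,0,0],"angular":[0,0,0],"claw":255}]'
python3 - <<'E'
from h import *
save("wrist","w19")
save("side","s19",(250,130,430,290),3.7)
save("scene","c19",(250,130,430,285),4)
E
```

```text
time: 21.85
tcp_pos: [0.573, -0.0082, 0.2016]
eef_rot: [-3.112, -0.423, 0.002]
wrist_force: [0.3, 0.9, -4.1]
gripper_width: 0.235
```

View pics/w19.png

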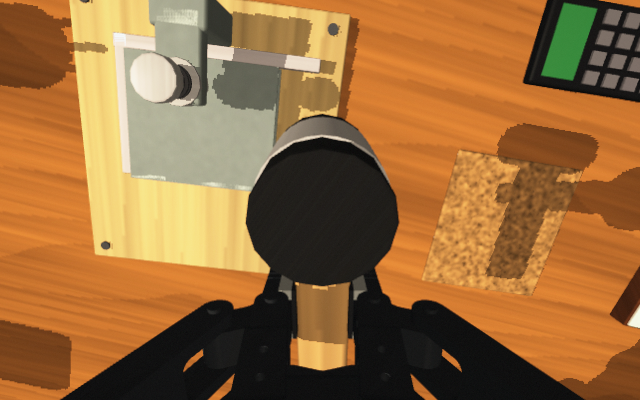

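View pics/s19.png

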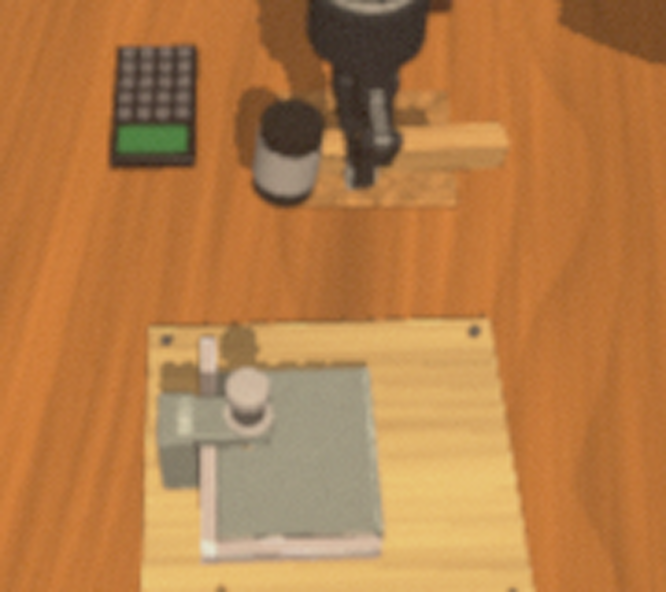

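View pics/c19.png

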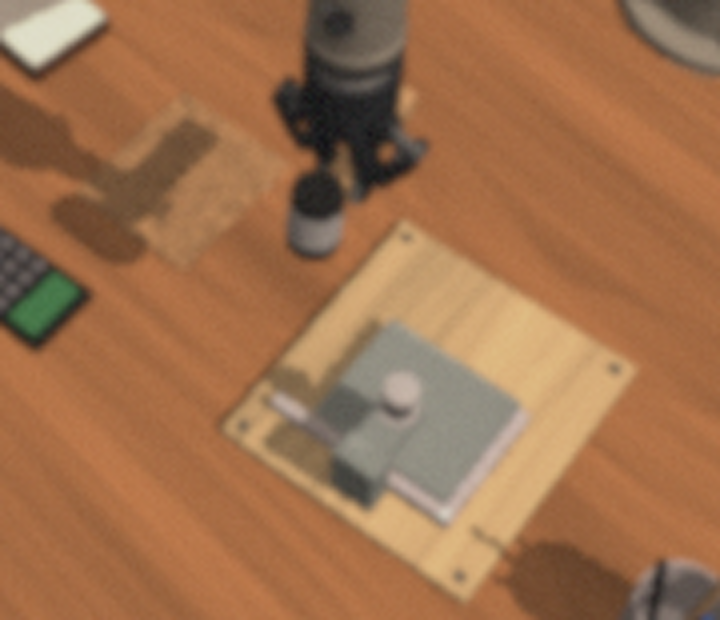

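Run:
```python
from h import *
from scipy.spatial.transform import Rotation as Ro
s=ctrl.read_state();W=ctrl.camera_model("wrist");R=Ro.from_rotvec(s['eef_rot']).as_matrix();t=s['tcp_pos']
print(t,R[:,0])
for L in (.052,.0535,.055):
  for th in (0,.05,.1,.15,.2):
    c,sn=np.cos(th),np.sin(th)
    f=lambda a,u:t+R@np.array([a*c-u*sn,0,-.0203-(a*sn+u*c)])
    # top centre, top rim near/far, bottom far rim
    print(L,th,*[np.round(proj(W,f(a,u)),1) for a,u in [(L,.032),(L+.022,.032),(L-.022,.032),(L+.022,-.032)]])
```

```text
[ 0.5737249  -0.00652041  0.20178179] [ 9.62701423e-01  2.70564795e-01 -8.13992169e-04]
0.052 0 [320.8 202.1] [320.8 125. ] [320.8 269.1] [321.3 117.2]
0.052 0.05 [320.7 210.2] [320.7 132.4] [320.8 276. ] [321.3 114. ]
0.052 0.1 [320.7 219. ] [320.7 141. ] [320.8 283.2] [321.3 111.1]
0.052 0.15 [320.7 228.4] [320.6 150.9] [320.7 290.5] [321.3 108.5]
0.052 0.2 [320.6 238.4] [320.5 162.2] [320.7 297.9] [321.2 106.2]
0.0535 0 [320.8 197.2] [320.8 119.3] [320.8 264.8] [321.3 113.8]
0.0535 0.05 [320.7 205.3] [320.7 126.6] [320.8 271.9] [321.3 110.5]
0.0535 0.1 [320.7 214.2] [320.6 135.1] [320.8 279.2] [321.3 107.5]
0.0535 0.15 [320.7 223.7] [320.6 144.9] [320.7 286.7] [321.3 104.8]
0.0535 0.2 [320.6 233.8] [320.5 156.2] [320.7 294.3] [321.2 102.5]
0.055 0 [320.8 192.3] [320.8 113.6] [320.8 260.5] [321.3 110.4]
0.055 0.05 [320.7 200.4] [320.7 120.7] [320.8 267.7] [321.3 107.1]
0.055 0.1 [320.7 209.3] [320.6 129.1] [320.8 275.1] [321.3 104. ]
0.055 0.15 [320.7 218.9] [320.6 138.8] [320.7 282.8] [321.3 101.2]
0.055 0.2 [320.6 229.2] [320.5 150.1] [320.7 290.6] [321.2  98.7]
```

```bash
python3 -m jog '[{"slide":[-0.007,-0.03,0],"angular":[-0.009,0.032,0],"claw":255},{"slide":[-0.007,-0.035,0],"angular":[-0.009,0.032,0],"claw":255},{"slide":[-0.007,-0.04,0],"angular":[-0.009,0.032,0],"claw":255},{"slide":[-0.007,-0.04,0],"angular":[0,0,0],"claw":255},{"slide":[-0.007,-0.036,0],"angular":[0,0,0],"claw":255},{"slide":[-0.008,-0.03,0],"angular":[0,0,0],"claw":255},{"slide":[0,0,-0.04],"angular":[0,0,0],"claw":255},{"slide":[0,0,-0.05],"angular":[0,0,0],"claw":255},{"slide":[0,0,-0.05],"angular":[0,0,0],"claw":255},{"slide":[0,0,0],"angular":[0,0,0],"claw":255},{"slide":[0,0,0],"angular":[0,0,0],"claw":255}]'
python3 - <<'E'
from h import *
s=ctrl.read_state();print(s['tcp_pos'])
save("wrist","w20")
save("side","s20",(270,90,410,200),5.5)
E
```

```text
time: 23.38
tcp_pos: [0.532, -0.2193, 0.064]
eef_rot: [3.093, 0.424, -0.152]
wrist_force: [0.8, -0.9, -2.2]
gripper_width: 0.239
[ 0.53200643 -0.21932904  0.06398701]
```

View pics/w20.png

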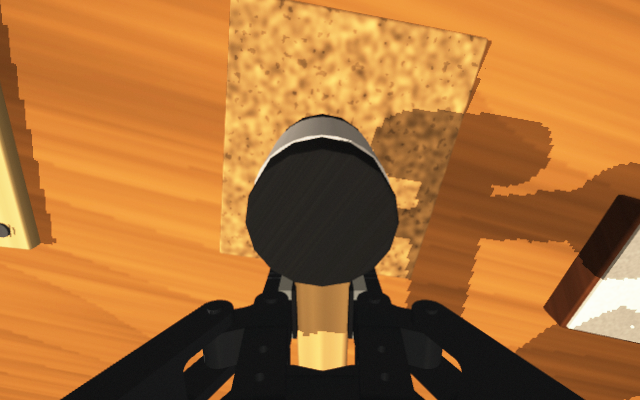

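View pics/s20.png

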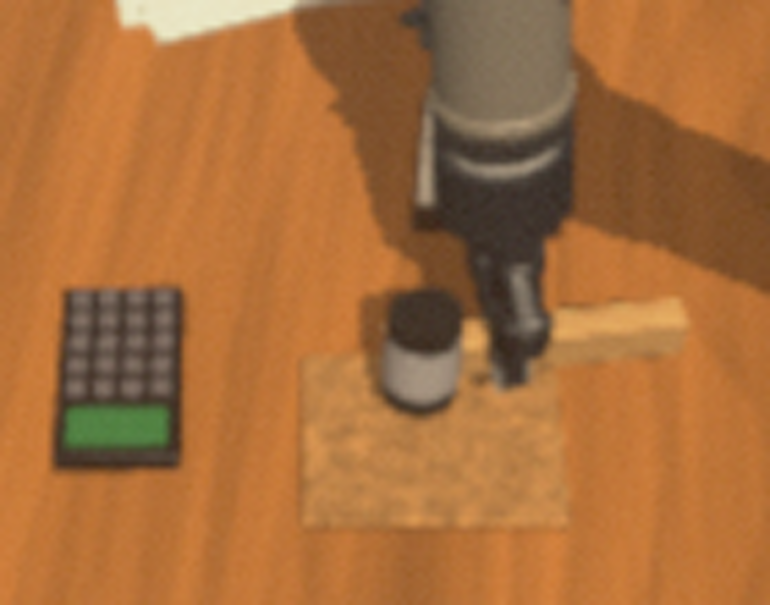

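```bash
python3 -m jog '[{"slide":[0,0.002,-0.025],"angular":[0,0,0],"claw":255},{"slide":[0,0,-0.015],"angular":[0,0,0],"claw":255},{"slide":[0,0,0],"angular":[0,0,0],"claw":255},{"slide":[0,0,0],"angular":[0,0,0],"claw":255}]'
python3 -m jog '[{"slide":[0,0,-0.004],"angular":[0,0,0],"claw":255},{"slide":[0,0,0],"angular":[0,0,0],"claw":255},{"slide":[0,0,0],"angular":[0,0,0],"claw":255}]'
python3 -m jog '[{"slide":[0,0,-0.002],"angular":[0,0,0],"claw":255},{"slide":[0,0,0],"angular":[0,0,0],"claw":255}]'
```

```text
time: 23.98
tcp_pos: [0.5312, -0.2174, 0.0233]
eef_rot: [3.094, 0.423, -0.153]
wrist_force: [1.1, -0.9, -1.5]
gripper_width: 0.24
time: 24.35
tcp_pos: [0.5308, -0.2168, 0.0185]
eef_rot: [3.095, 0.423, -0.154]
wrist_force: [-0.1, 1.2, -2.2]
gripper_width: 0.241
time: 24.6
tcp_pos: [0.5306, -0.2167, 0.0162]
eef_rot: [3.095, 0.423, -0.155]
wrist_force: [-0.4, 0.0, -2.5]
gripper_width: 0.24
```

```bash
python3 -m jog '[{"slide":[0,0,-0.002],"angular":[0,0,0],"claw":255},{"slide":[0,0,0],"angular":[0,0,0],"claw":255}]'
python3 -m jog '[{"slide":[0,0,-0.001],"angular":[0,0,0],"claw":255},{"slide":[0,0,0],"angular":[0,0,0],"claw":255}]'
python3 -c "
from h import *
save('side','s21',(270,90,410,200),5.5)"
```

```text
time: 24.85
tcp_pos: [0.5307, -0.2169, 0.0154]
eef_rot: [3.096, 0.423, -0.154]
wrist_force: [-2.9, 1.6, 4.9]
gripper_width: 0.24
time: 25.1
tcp_pos: [0.5307, -0.217, 0.0153]
eef_rot: [3.097, 0.423, -0.154]
wrist_force: [-4.1, 3.4, 11.4]
gripper_width: 0.24
```

View pics/s21.png

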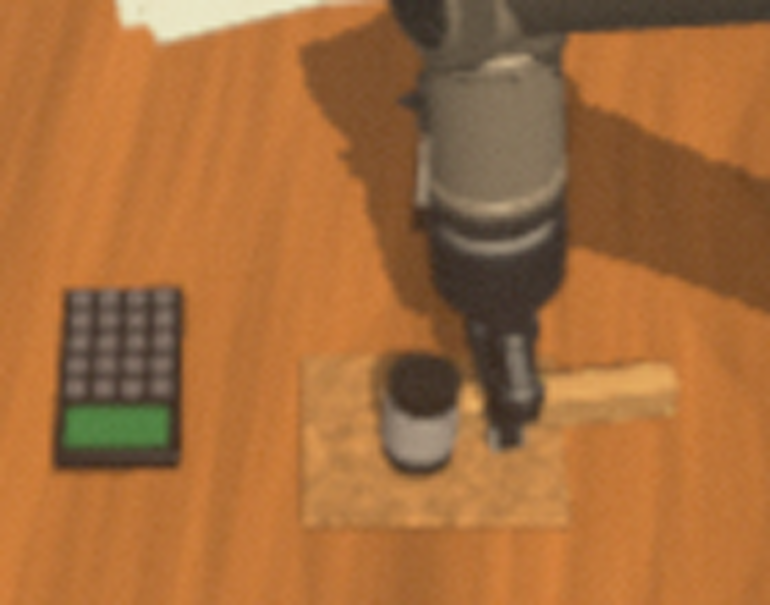

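```bash
python3 -m jog '[{"slide":[0,0,0.001],"angular":[0,0,0],"claw":255},{"slide":[0,0,0],"angular":[0,0,0],"claw":200},{"slide":[0,0,0],"angular":[0,0,0],"claw":100},{"slide":[0,0,0],"angular":[0,0,0],"claw":30},{"slide":[0,0,0],"angular":[0,0,0],"claw":30},{"slide":[0,0,0],"angular":[0,0,0],"claw":30}]'
python3 -c "
from h import *
save('wrist','w22')"
```

```text
time: 25.9
tcp_pos: [0.5307, -0.2168, 0.0142]
eef_rot: [3.095, 0.423, -0.155]
wrist_force: [0.7, 0.1, 0.5]
gripper_width: 0.89
```

View pics/w22.png

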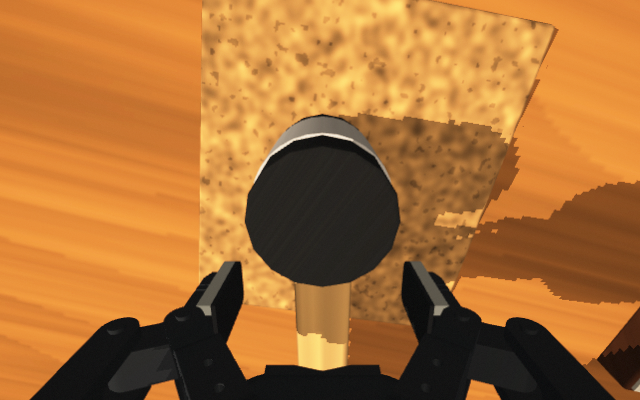

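```bash
python3 -m jog '[{"slide":[0,0,0.02],"angular":[0,0,0],"claw":30},{"slide":[0,0,0.04],"angular":[0,0,0],"claw":30},{"slide":[0,0,0.05],"angular":[0,0,0],"claw":30},{"slide":[0,0,0.05],"angular":[0.009,-0.032,0],"claw":30},{"slide":[0,0,0.03],"angular":[0.009,-0.032,0],"claw":30},{"slide":[0,0,0],"angular":[0.009,-0.032,0],"claw":30},{"slide":[-0.03,0,0],"angular":[0,0,0],"claw":30},{"slide":[-0.03,0,0],"angular":[0,0,0],"claw":30},{"slide":[0,0,0],"angular":[0,0,0],"claw":30},{"slide":[0,0,0],"angular":[0,0,0],"claw":30}]'
python3 - <<'E'
from h import *
W=ctrl.camera_model("wrist");np.save("W23.npy",W,allow_pickle=True)
save('wrist','w23')
save("side","s23",(250,80,430,310),2.6)
save("side","s23b",(270,200,410,310),5.5)
save("scene","c23",(230,120,450,310),3.5)
E
```

```text
time: 27.2
tcp_pos: [0.4712, -0.2163, 0.2042]
eef_rot: [-3.112, -0.427, -0.001]
wrist_force: [0.6, 0.1, 0.7]
gripper_width: 0.879
```

View pics/w23.png

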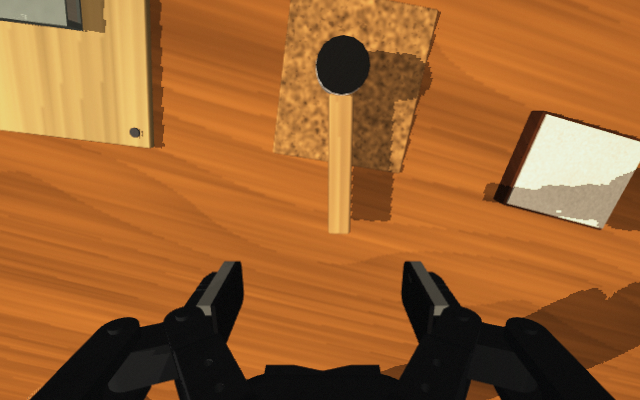

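View pics/s23.png

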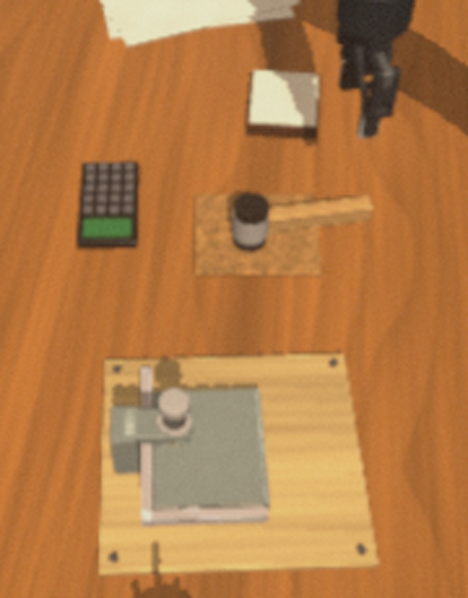

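View pics/s23b.png

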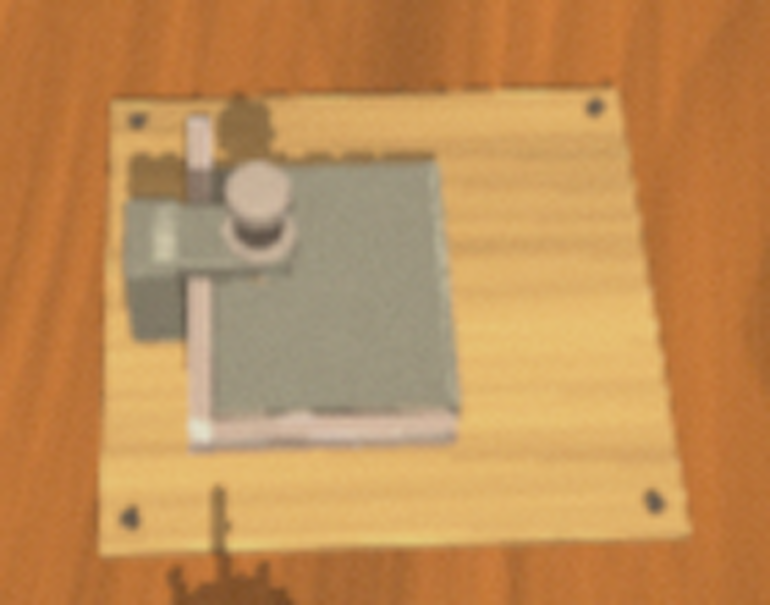

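View pics/c23.png

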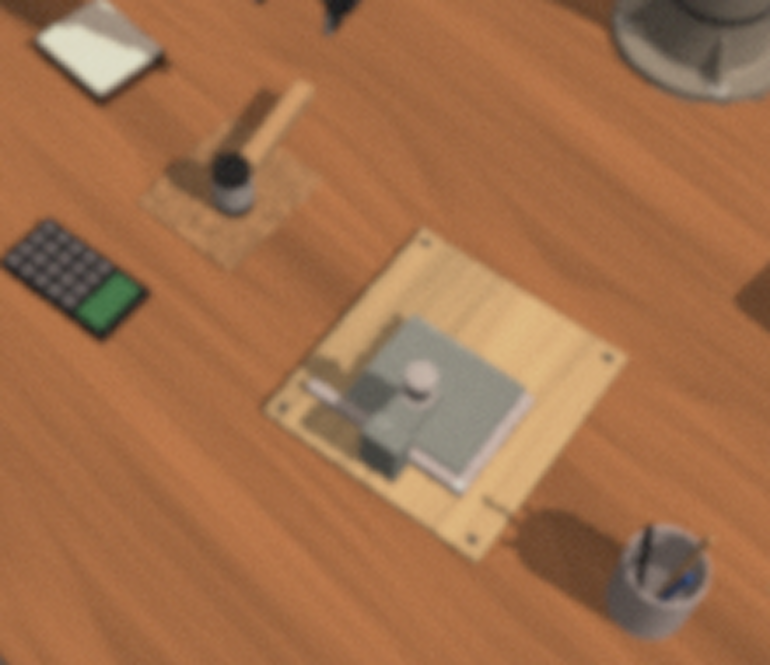

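The mallet stands upright on the mat and is released, the notebook is flush, the die is up, and the bystanders haven't moved. I'm handing the job in.

```bash
python3 -c "
from h import *
print(ctrl.job_done())"
```

```text
the job is handed in; nothing more can be done
None
```

The job is finished and handed in at about 27 s. I got no verdict back.

- **Notebook:** I pushed it square with the open fingers, first against the back fence and then against the side fence. It stopped moving while the contact force rose (about 4–6 N). The measured edges were within about 3 mm of their place and about 0.01 rad in angle. In the pictures it was still flush after the strike.
- **Strike:** The mallet came down at a commanded speed of about 0.2 m/s, a few millimetres from the cap's centre. I didn't measure the die's speed or travel directly. A further 2 mm press raised the force from about 8.5 N to 11 N, which means the die was on its hard stop. It sprang back up afterwards, and as far as the pictures show only the mallet touched the cap.
- **One deviation:** The mallet turned about 0.1 rad in the grip during the strike, within the 0.26 rad limit. I tilted the tool by the same amount so it was upright when set down.
- **Final check:** The mallet stands on its face on the mat, released. The die is up, the calculator, pencil cup and memo block look unmoved, and the gripper is clear of everything.

The first wrist-camera measurement was 6–8 mm off the fixed cameras because the arm was still settling. I repeated it at rest and it then agreed to about 2 mm.

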